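# Load the warming plate and set its lever

### The arm

A 6-joint arm with a two-finger parallel gripper is mounted at the origin on the work surface. World frame = base frame: x ahead of the robot, y to its left, z up, the work surface at z = 0. Lengths are in m, angles in rad, forces in N, time in s.
With the tool pointing down it reaches from about 0.375 to 0.9 m from the base axis. Payload 3.1 kg.
Tool frame: the origin (TCP) lies midway between the tips of the shut fingers; the grasp point (between the pads) lies 19 mm behind it; z points along the fingers, y is the direction in which the jaws open and shut (so a half turn about z gives the same grasp; the last joint's range is limited). The gripper opens to 85 mm and grips with 20 to 120 N. Pads are 22 mm wide; open, the fingers measure 114 mm over their backs; the gripper's body (76 mm by 85 mm) begins 54 mm behind the grasp point. The pads swing forward as they close: fully open they stand 13 mm farther back than shut.
Start: joints at [-0.178, 0.527, 1.433, -0, 1.181, -0.178], TCP at [0.625, 0, 0.231] pointing down, gripper open.
Joint ranges: [-3.08, 3.08], [-0.75, 2.2], [0.22, 2.44], [-1.43, 4.57], [0, 2.65], [-2.85, 2.85]. Speed limits (rad/s): [2.79, 2.79, 3.14, 3.14, 3.14, 3.14].

### API

Orientations are given as a unit quaternion [x, y, z, w].
In Python, from station import manip gives the robot as it stands.
- The arm moves only by the tool servo_tool, never from a script. Its argument "increments" is a list of rows, each an object with "hand": the closure, from 0 (fully open) to 1 (shut); "travel": the shift along the tool's x, y, z in mm, a list of three; "yaw": the turn about the tool's z in degrees. A call has 1 to 20 rows; each row shifts and turns the commanded pose from where the row before left it, along the tool's axes as they then stand; what a row does not reach is not made up. A row lasts 1/10 s, in which the tool goes at most 50 mm and 8.59 degrees, less where a joint would pass 70% of its speed; a pose out of reach is approached as far as the arm can. A call with a gripper value outside its range is refused whole. The fingers move at their own pace and stop on an object; "newtons" is the grip in N (left out, the last holds). Time passes only in rows, so rows that do not move let the fingers close. It gives the time, the measured TCP pose, the force and the opening at its end, in the units of the state.
- manip.sense(): the state, without advancing time (a new reading comes with each control period).
- manip.snapshot(name): name is "scene" or "side" or "wrist"; returns a dict with "pixels" (384x512x3 uint8, blue, green, red), "fx", "fy", "cx", "cy" (pixels), "D" ([k1, k2, p1, p2, k3] as OpenCV has them; the pictures are not rectified), "R" (3x3) and "t" (3): a world point X has camera coordinates R X + t. Camera axes: x right, y down, z forward; pixel columns grow to the right and rows downward; lengths in m; the calibration is good to about 2 mm. A picture is of the moment at which its call begins. There is no depth.
- manip.sign_off(): hands the job in, once; it reports no verdict.
The state is a dict: "t": time; "q": joint angles; "qd": joint speeds; "tau": joint torques, N m; "tcp_pos": TCP position; "tool_rot": TCP orientation; "force": force on the tool from outside, world axes, zero at the start; "ft_torque": the same for the moment, N m; "finger_gap": opening from 0.0 (shut) to 1.0 (fully open).
Only numpy, scipy, OpenCV 4.12 (cv2) and the standard library are available. Lean on these libraries where they do the work, as an engineer would, in place of code of your own. Each camera call takes 0.05 s, during which the arm holds its last target.

### The job

Get the warming plate on the kitchen island ready for serving: first swing its lever all the way over to full, the end of its travel farthest from the robot, then lift the kettle by its handle off the plate and stand it on the middle of the round wooden board. Next stand every small hoop-handled pot upright and wholly on the steel plate, leaving the lever at full meanwhile, and only then bring the lever back until it is in line with the brass pointer on its drum. Leave the white mug and the white jar standing among the pots where they are.

Things in the scene. Friction and masses are not known exactly. Their poses are not given: they have to be found in the camera images.
- plate (a point): centre of the top face of the fixed warming plate: flat steel, 200 mm (its x) by 300 mm (its y), 50 mm above the table, no rim. z up; x points away from the robot, turned by up to 0.15 rad. Beside its -y edge is the control box, 110 x 80 mm, with a black drum (radius 40 mm, axis along y at 35 mm height, top at 75 mm) that carries lever and pointer.
- pivot (a point): point on the lever's hinge axis in the plane in which the lever swings, 35 mm above the table; at x -50 mm, y -204 mm of the plate's frame. The hinge axis is the plate's y axis.
- heat_lever (a joint): lever angle, 0 to 1.9 rad. 0 (off) leans 0.95 rad from vertical towards the robot (plate's -x), 0.95 is upright, 1.9 (full) leans 0.95 rad away from the robot, at its stop. Held by friction (0.22 N m, 2 to 3 N at the knob), it stays where it is left. Starts at 0 to 0.3.
- lever_knob (a point): centre of the lever's black knob, 100 mm from the pivot: a cylinder 22 mm in diameter and 30 mm long, lying along the plate's y, which can be pinched by its two flat ends; the steel arm below is 10 x 12 mm. The point's z points along the lever, away from the pivot.
- set_pointer (a joint): angle of the brass pointer, on the same scale as the lever: the lever is in line with it when both values are equal. It differs from start to start (0.5 to 1.35) and cannot be moved by the robot.
- pointer_tip (a point): tip of the brass pointer, a tab 20 mm wide on the drum, 79 mm from the hinge axis and 36 mm beside the lever's plane on the side of the plate. The point's z points along the pointer, away from the hinge axis.
- kettle: steel kettle, 112 mm across, body 85 mm high, lid to 114 mm, 0.5 to 0.8 kg, on the plate at the start. Origin: centre of its underside, z up. Spout along +x, reaching 100 mm out. The handle's straight black top bar is 14 mm thick and wide, 96 mm long, along the kettle's x, its centre 165 mm above the origin, with 44 mm of free space below it.
- board: round wooden board, 180 mm across, 16 mm thick, fixed to the table. Origin: centre of its underside.
- pot1: small dark lidded pot, 74 mm across, 0.28 to 0.5 kg, with a fixed hoop handle over its lid; the five are alike and 3 to 5 are present. Origin: centre of its underside, z up. Lid top 52 mm up. The hoop's straight wooden top bar is 12 mm thick and wide, 60 mm long, along the pot's y, its centre 88 mm above the origin, with 30 mm of free space between bar and lid.
- pot2: small dark lidded pot, 74 mm across, 0.28 to 0.5 kg, with a fixed hoop handle over its lid; the five are alike and 3 to 5 are present. Origin: centre of its underside, z up. Lid top 52 mm up. The hoop's straight wooden top bar is 12 mm thick and wide, 60 mm long, along the pot's y, its centre 88 mm above the origin, with 30 mm of free space between bar and lid.
- pot3: small dark lidded pot, 74 mm across, 0.28 to 0.5 kg, with a fixed hoop handle over its lid; the five are alike and 3 to 5 are present. Origin: centre of its underside, z up. Lid top 52 mm up. The hoop's straight wooden top bar is 12 mm thick and wide, 60 mm long, along the pot's y, its centre 88 mm above the origin, with 30 mm of free space between bar and lid.
- pot4: small dark lidded pot, 74 mm across, 0.28 to 0.5 kg, with a fixed hoop handle over its lid; the five are alike and 3 to 5 are present. Origin: centre of its underside, z up. Lid top 52 mm up. The hoop's straight wooden top bar is 12 mm thick and wide, 60 mm long, along the pot's y, its centre 88 mm above the origin, with 30 mm of free space between bar and lid.
- pot5: small dark lidded pot, 74 mm across, 0.28 to 0.5 kg, with a fixed hoop handle over its lid; the five are alike and 3 to 5 are present. Origin: centre of its underside, z up. Lid top 52 mm up. The hoop's straight wooden top bar is 12 mm thick and wide, 60 mm long, along the pot's y, its centre 88 mm above the origin, with 30 mm of free space between bar and lid.
- mug: white mug, 68 mm across, 72 mm high, without a hoop, standing among the pots; to be left alone. Origin: centre of its underside.
- jar: white lidded jar, 68 mm across, 80 mm high, without a hoop, standing among the pots; to be left alone. Origin: centre of its underside.
Things that resemble listed ones, but are neither listed nor needed, are in the scene too. Of the things shaped like the board, the wooden one is meant.

How it is judged:
By the outcome, as a careful person would: the job done as asked, in the order asked, and still so for the second after the job is handed in, with the robot touching nothing.
Of pot1, pot2, pot3, pot4, pot5 only 3 to 5 are there at a start; the rules pass over those that are not, and their reading is None.
At some moment in a run one of pot1, pot2, pot3, pot4, pot5, kettle may be knocked a few centimetres aside while the robot is not near it.
Once in a run the grip may slacken for a moment while it holds something.
It also fails if it takes over 210 s, if anything falls off the work surface, if the arm or the gripper's body presses on something with over 40 N, if the wrist force passes 120 N, or if a joint passes its speed limit or range.

## Working session

There is one attempt and no reset: what is moved stays moved. The work goes in short steps, Python scripts to look and compute and a tool call to move; the robot and the scene stay as the last step left them, time stands still between calls to the robot, and variables do not carry over. Pictures are saved under pics/ and viewed, and the job is handed in when it is done.

Besides the shell and the picture viewer there is one more tool, called after ">>>" as name(argument=value, ...) on one line, values as JSON. servo_tool: Moves the arm, as the interface text tells. Its arguments: {"type":"object","properties":{"increments":{"type":"array","items":{"type":"object","properties":{"hand":{"type":"number"},"travel":{"type":"array","items":{"type":"number"}},"yaw":{"type":"number"}}}},"newtons":{"type":"number"}},"required":["increments"]}

```bash
ls; mkdir -p pics; python3 - <<'E'
from station import manip
import cv2
s=manip.sense();print(s)
for n in ["scene","side","wrist"]:
    d=manip.snapshot(n);cv2.imwrite(f"pics/a_{n}.png",d["pixels"])
    print(n,d["fx"],d["fy"],d["cx"],d["cy"],d["D"],d["R"],d["t"])
E
```

```text
pics
{'t': 0.0, 'q': array([-1.78498293e-01,  5.28459075e-01,  1.43390990e+00,  2.48233588e-05,
        1.18140256e+00, -1.78526937e-01]), 'qd': array([ 0.00147997,  0.00047608,  0.00060836,  0.00170028,  0.00168965,
       -0.00015349]), 'tau': array([ 2.50220628e-04, -4.42344439e+01, -1.78024775e+01, -2.06930472e-04,
        8.36740597e-03,  2.24214921e-05]), 'tcp_pos': array([6.24280461e-01, 1.67272449e-04, 2.30335563e-01]), 'tool_rot': array([ 7.07099575e-01,  7.07113148e-01, -6.11895205e-04, -9.01445940e-04]), 'force': array([ 0.56099215,  0.06061094, -0.30624222]), 'ft_torque': array([-0.04440487, -0.02867083, -0.04301207]), 'finger_gap': 1.0002989881975481}
scene 424.28698902493375 424.28698902493375 250.87139431566098 190.04775247842213 [-0.0337043  0.         0.         0.         0.       ] [[-0.51145246  0.85922363 -0.01229405]
 [ 0.48926421  0.27941326 -0.8261651 ]
 [-0.70642545 -0.42855921 -0.56329396]] [ 0.23538565 -0.14702296  1.70690807]
side 433.3124418437404 433.3124418437404 254.9818978868768 192.3783811938615 [-0.05280544  0.          0.          0.          0.        ] [[ 0.85894231 -0.51196358  0.01055425]
 [-0.37249629 -0.63882965 -0.67315912]
 [ 0.35137532  0.57427343 -0.73942235]] [-0.40910382  0.20492052  1.11519857]
wrist 318.0607834438205 318.0607834438205 255.72021515226095 191.68393471303645 [-0.00270764  0.          0.          0.          0.        ] [[ 9.99998439e-01 -3.15403696e-04 -1.73880401e-03]
 [ 2.62594915e-04 -9.46498965e-01  3.22706741e-01]
 [-1.74755910e-03 -3.22706694e-01 -9.46497404e-01]] [-0.62542752 -0.04205354  0.38071467]
```

View pics/a_scene.png

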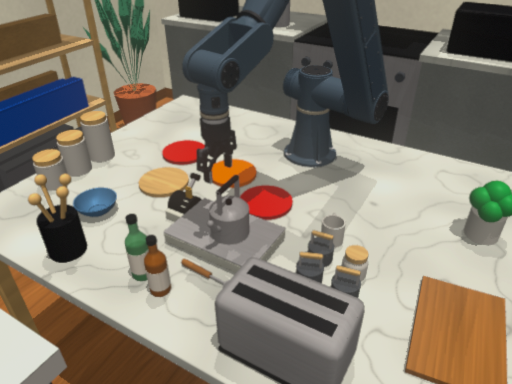

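View pics/a_side.png

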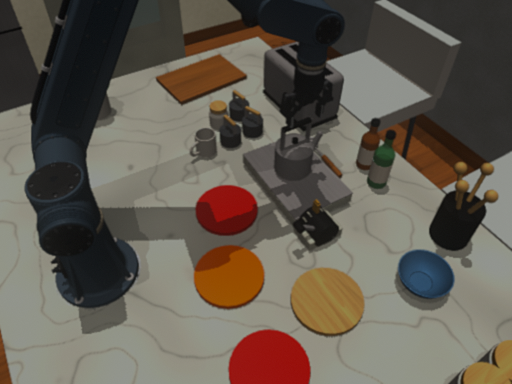

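View pics/a_wrist.png

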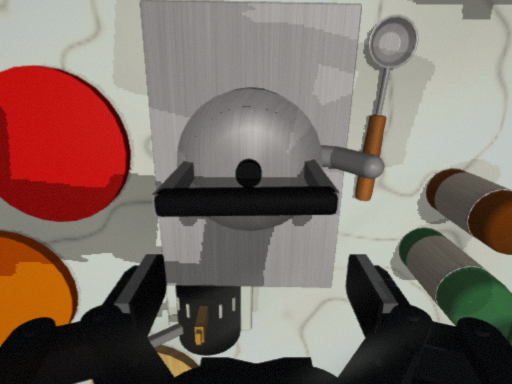

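Side view: the wooden board is at (327,300), with grain. The orange disc (229,276) and the red discs (227,210) and (270,368) are plain, so they don't fit. The kettle is at (295,155) and the control box at (315,225). The pots are at about (238,105), (253,122) and (230,133), the jar at (218,113) and the mug at (205,143). I'll enlarge to confirm.

```bash
cat > h.py <<'E'
import numpy as np, cv2
from scipy.spatial.transform import Rotation as Rn
from station import manip
def snap(n,f=None):
    d=manip.snapshot(n); d["K"]=np.array([[d["fx"],0,d["cx"]],[0,d["fy"],d["cy"]],[0,0,1.]]); d["D"]=np.array(d["D"],float);d["R"]=np.array(d["R"]);d["t"]=np.array(d["t"])
    if f: cv2.imwrite(f,d["pixels"])
    return d
def ray(d,uv):
    p=cv2.undistortPoints(np.array([[uv]],float),d["K"],d["D"])[0,0]
    return -d["R"].T@d["t"], d["R"].T@np.array([p[0],p[1],1])
def onz(d,uv,z):
    o,r=ray(d,uv); return o+r*(z-o[2])/r[2]
def tri(obs):
    A=np.zeros((3,3));b=np.zeros(3)
    for d,uv in obs:
        o,r=ray(d,uv); r=r/np.linalg.norm(r);P=np.eye(3)-np.outer(r,r);A+=P;b+=P@o
    X=np.linalg.solve(A,b); return X,[np.linalg.norm(proj(d,X)-np.array(uv)) for d,uv in obs]
def proj(d,X):
    X=np.asarray(X,float).reshape(-1,3)
    p=cv2.projectPoints(X,cv2.Rodrigues(d["R"])[0],d["t"],d["K"],d["D"])[0][:,0]
    return p if len(p)>1 else p[0]
def crop(d,x0,y0,x1,y1,k,f):
    cv2.imwrite(f,cv2.resize(d["pixels"][y0:y1,x0:x1],None,fx=k,fy=k,interpolation=cv2.INTER_CUBIC))
def st():
    s=manip.sense(); R=Rn.from_quat(s["tool_rot"]).as_matrix()
    print("t",round(s["t"],2),"tcp",s["tcp_pos"].round(4),"f",s["force"].round(1),"gap",round(s["finger_gap"],3),"q",s["q"].round(2)); print("toolx",R[:,0].round(3),"y",R[:,1].round(3),"z",R[:,2].round(3))
    return s,R
def totool(target,yaw_dir=None):
    """mm in tool axes to TCP target"""
    s,R=st(); return (R.T@(np.asarray(target)-s["tcp_pos"])*1000).round(1)
E
python3 - <<'E'
from h import *
a=snap("scene");b=snap("side")
A=cv2.resize(a["pixels"][200:310,270:390],None,fx=5,fy=5,interpolation=cv2.INTER_CUBIC)
cv2.imwrite("pics/b1.png",A)
crop(b,180,70,340,190,5,"pics/b2.png")
crop(b,230,190,370,340,4,"pics/b3.png")
crop(a,150,160,300,270,5,"pics/b4.png")
E
```

```text
(no output)
```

View pics/b1.png

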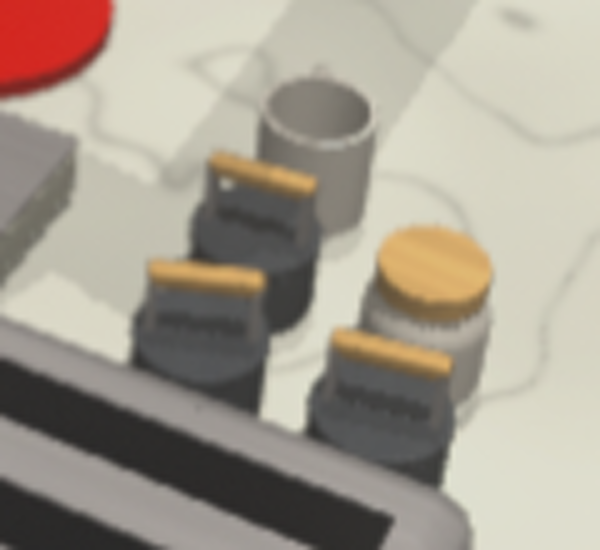

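View pics/b2.png

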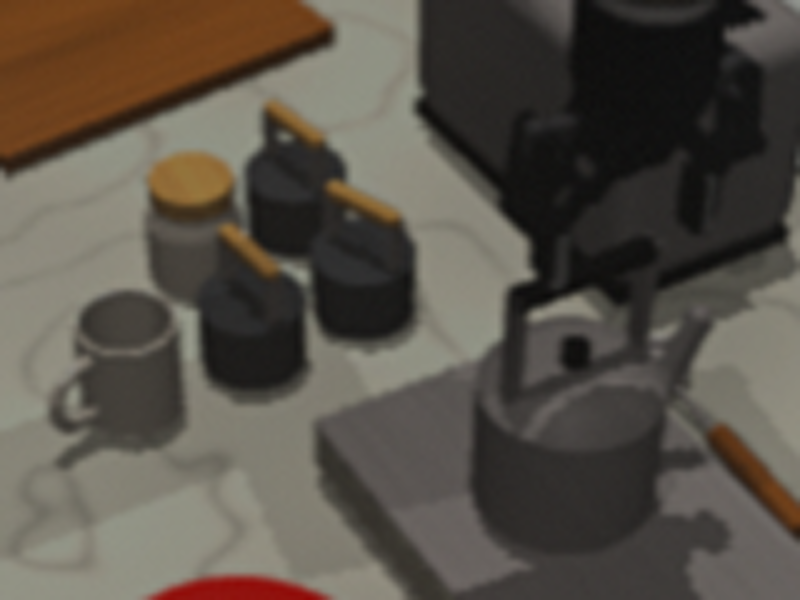

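View pics/b3.png

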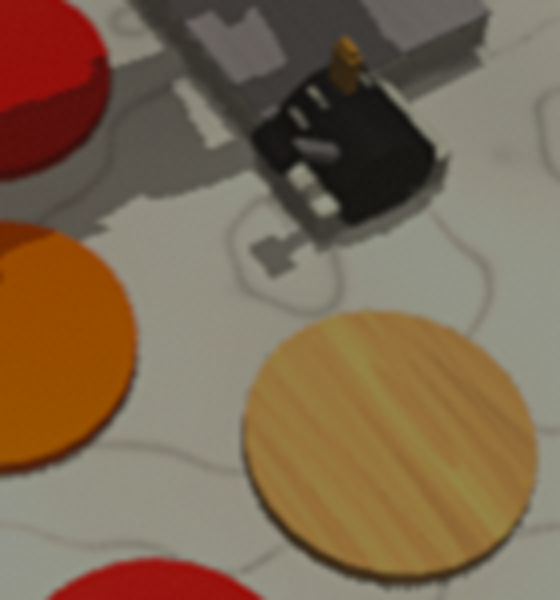

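View pics/b4.png

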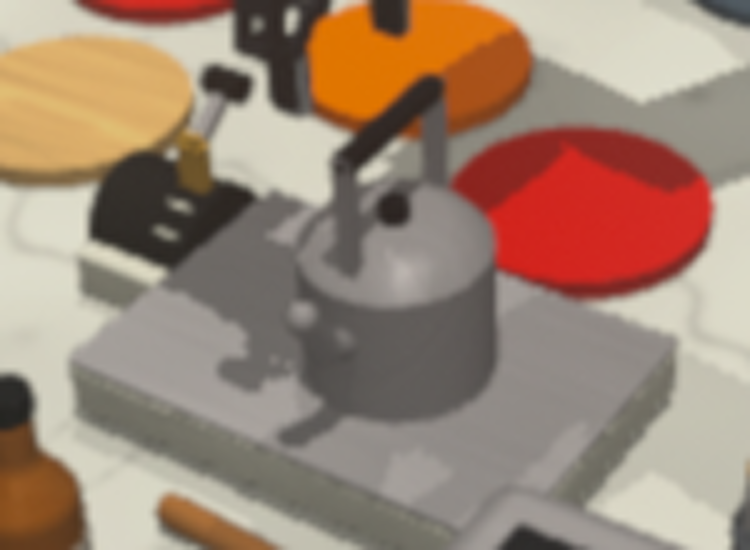

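```bash
python3 - <<'E'
from h import *
w=snap("wrist");a=snap("scene");b=snap("side")
def cc(d,lo,hi,roi):
    x0,y0,x1,y1=roi
    hsv=cv2.cvtColor(d["pixels"][y0:y1,x0:x1],cv2.COLOR_BGR2HSV); m=cv2.inRange(hsv,lo,hi)
    n,l,s,c=cv2.connectedComponentsWithStats(m)
    return [(s[i][4],tuple((c[i]+[x0,y0]).round(1)),l==i) for i in range(1,n) if s[i][4]>15]
print("plate")
P={}
for k,uv in dict(TL=(141,1),BL=(165,287.5),BR=(332,288),TR=(361,4.5)).items(): P[k]=onz(w,uv,.05); print(k,P[k].round(4))
for uv in [(165,232),(283,229),(206,199)]: print("scene",onz(a,uv,.05).round(4))
print("board")
for d,roi in((b,(285,260,370,340)),(a,(135,164,189,198))):
    for A,c,m in cc(d,(12,80,90),(30,255,255),roi):
        if A>200:
            cs=cv2.findContours(m.astype(np.uint8),0,1)[0][0].reshape(-1,2)+np.array(roi[:2])
            Q=np.array([onz(d,p,.016) for p in cs])[:,:2]
            h=cv2.minEnclosingCircle((Q*1000).astype(np.float32)); print(A,c,h, onz(d,c,.016).round(4))
print("pots")
for d,roi in((a,(290,200,350,280)),(b,(215,85,270,130))):
    for A,c,m in cc(d,(10,90,90),(30,255,255),roi):
        ys,xs=np.nonzero(m); vx,vy,x,y=cv2.fitLine(np.stack([xs,ys],1).astype(np.float32),2,0,.01,.01).ravel()
        g=np.array([vx,vy]);q=(np.stack([xs,ys],1)-[x,y])@g
        e=[np.array([x,y])+roi[:2]+g*t for t in (q.min(),q.max())]
        print(A,c,onz(d,c,.09).round(4),[onz(d,z,.09).round(3)[:2] for z in e])
# kettle bar wrist
print("kettle bar", onz(w,(156,201),.172).round(4),onz(w,(336,201),.172).round(4))
X,e=tri([(a,(195,176.4)),(b,(298.7,225))]);print("knob",X.round(4),e)
E
```

```text
plate
TL [0.5236 0.1524 0.05  ]
BL [ 0.5173 -0.1487  0.05  ]
BR [ 0.7173 -0.1493  0.05  ]
TR [0.7203 0.1496 0.05  ]
scene [ 0.7142 -0.1392  0.05  ]
scene [0.5307 0.1519 0.05  ]
scene [ 0.5196 -0.1324  0.05  ]
board
3825 (np.float64(327.1), np.float64(300.3)) ((460.0414123535156, -369.9540710449219), 90.5225601196289) [ 0.4575 -0.3739  0.016 ]
1191 (np.float64(163.8), np.float64(181.8)) ((467.54901123046875, -337.29107666015625), 119.99469757080078) [ 0.4708 -0.3566  0.016 ]
pots
95 (np.float64(322.5), np.float64(234.6)) [0.5422 0.2772 0.09  ] [array([0.546, 0.248]), array([0.539, 0.304])]
50 (np.float64(347.7), np.float64(253.3)) [0.5789 0.3627 0.09  ] [array([0.602, 0.371]), array([0.552, 0.353])]
119 (np.float64(311.0), np.float64(254.9)) [0.6315 0.2831 0.09  ] [array([0.641, 0.256]), array([0.622, 0.31 ])]
72 (np.float64(343.2), np.float64(269.1)) [0.6386 0.3729 0.09  ] [array([0.64 , 0.356]), array([0.637, 0.389])]
35 (np.float64(238.5), np.float64(93.9)) [0.6393 0.3867 0.09  ] [array([0.634, 0.414]), array([0.644, 0.359])]
106 (np.float64(219.7), np.float64(105.3)) [0.5526 0.3611 0.09  ] [array([0.539, 0.371]), array([0.57 , 0.349])]
42 (np.float64(251.9), np.float64(109.6)) [0.634  0.2865 0.09  ] [array([0.624, 0.313]), array([0.644, 0.259])]
41 (np.float64(229.3), np.float64(119.2)) [0.5448 0.2791 0.09  ] [array([0.542, 0.308]), array([0.548, 0.251])]
kettle bar [0.5587 0.0075 0.172 ] [0.6803 0.0075 0.172 ]
knob [ 0.4871 -0.1964  0.0982] [np.float64(0.10020323055421027), np.float64(0.1291976045601526)]
```

```bash
python3 - <<'E'
from h import *
w=snap("wrist");crop(w,130,250,280,384,5,"pics/c1.png")
b=snap("side");crop(b,280,185,350,250,9,"pics/c2.png")
E
```

```text
(no output)
```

View pics/c1.png

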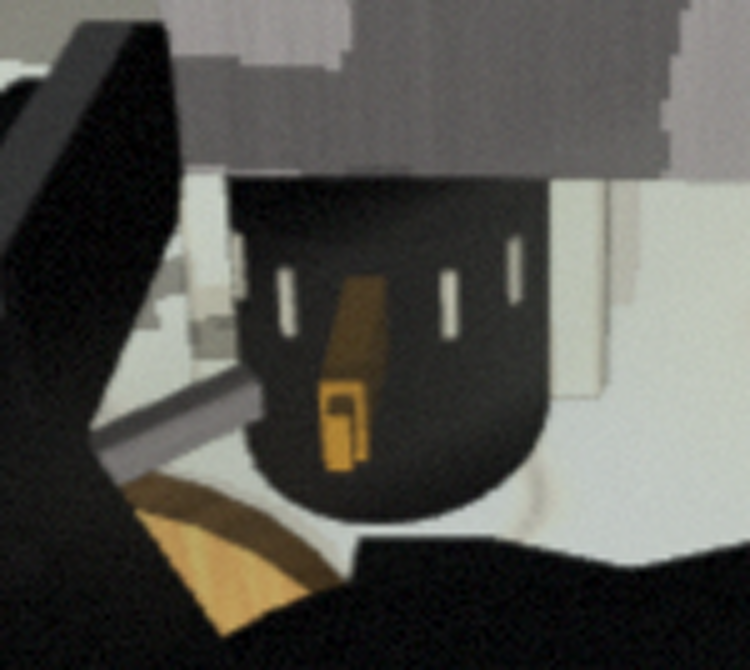

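View pics/c2.png

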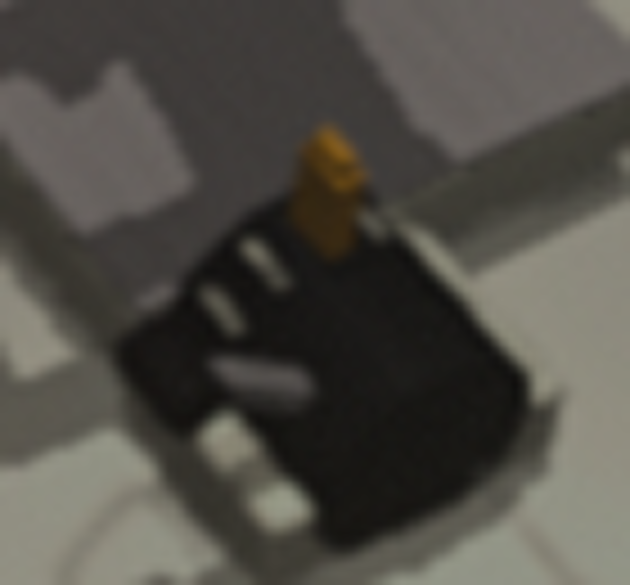

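Three hooped pots are present: side crop (255,305), (360,265) and (295,175). The mug and jar have no hoop. The grained board is confirmed as the wooden one. The plate centre is about (0.62, 0.00) with nearly no yaw, and the lever is near 0. Next I move above the knob.

>>> servo_tool(increments=[{"hand": 0, "travel": [-45, 0, 0]}, {"hand": 0, "travel": [-45, 0, 0]}, {"hand": 0, "travel": [-45, 0, 0]}, {"hand": 0, "travel": [-22, -45, 0]}, {"hand": 0, "travel": [-22, -45, 10]}, {"hand": 0, "travel": [-22, -46, 10]}, {"hand": 0, "yaw": -8.2}, {"hand": 0, "yaw": -8.2}, {"hand": 0, "yaw": -8.2}, {"hand": 0, "yaw": -8.2}, {"hand": 0, "yaw": -8.2}, {"hand": 0, "yaw": -8.2}, {"hand": 0, "yaw": -8.2}, {"hand": 0, "yaw": -8.2}, {"hand": 0, "yaw": -8.2}, {"hand": 0, "yaw": -8.2}, {"hand": 0, "yaw": -8}, {"hand": 0}])

```text
schema error: expected keys hand, travel, yaw
```

```bash
python3 - <<'E'
from h import *
st()
w=snap("wrist","pics/d1.png");b=snap("side");crop(b,230,150,390,270,5,"pics/d2.png")
a=snap("scene");crop(a,150,140,250,220,8,"pics/d3.png")
E
```

```text
t 0.5 tcp [6.249e-01 1.000e-04 2.313e-01] f [-0.3  0.4 -0.3] gap 0.996 q [-0.18  0.53  1.43  0.    1.18 -0.18]
toolx [-0.  1.  0.] y [ 1.  0. -0.] z [-0.  0. -1.]
```

View pics/d1.png

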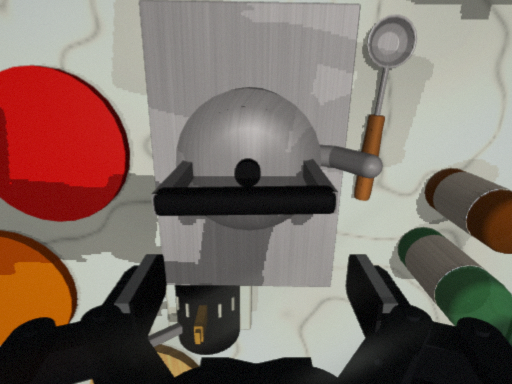

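View pics/d2.png

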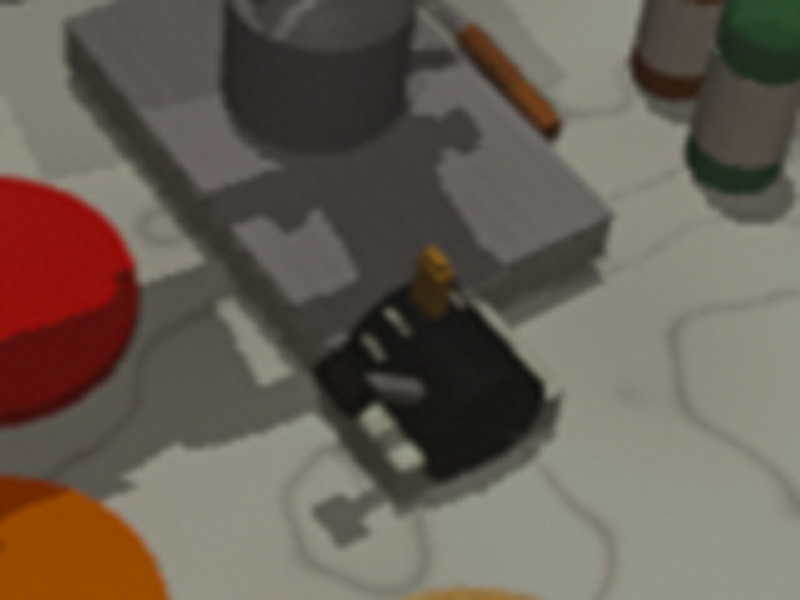

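View pics/d3.png

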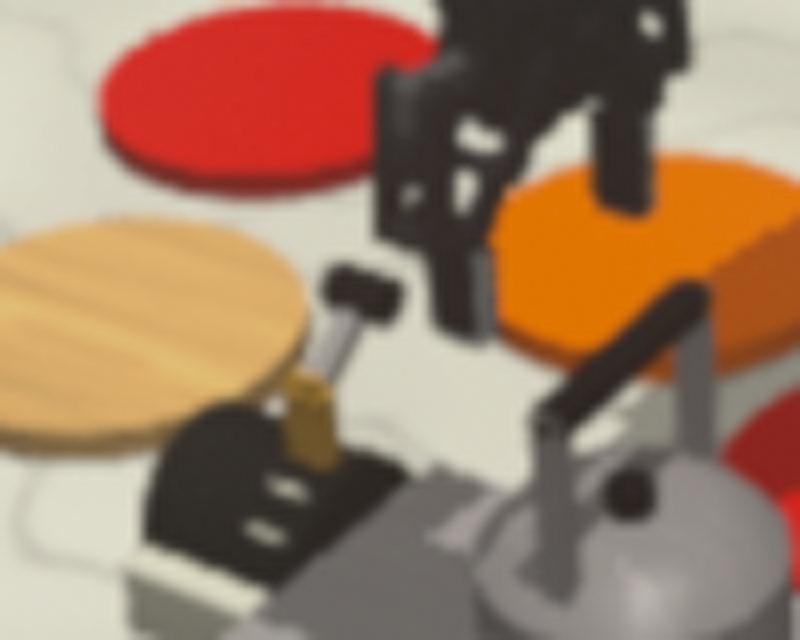

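The call was refused because every row needs all three keys. I'll resend it.

>>> servo_tool(increments=[{"hand": 0, "travel": [-45, 0, 0], "yaw": 0}, {"hand": 0, "travel": [-45, 0, 0], "yaw": 0}, {"hand": 0, "travel": [-45, 0, 0], "yaw": 0}, {"hand": 0, "travel": [-22, -45, 0], "yaw": 0}, {"hand": 0, "travel": [-22, -45, 10], "yaw": 0}, {"hand": 0, "travel": [-22, -46, 10], "yaw": 0}, {"hand": 0, "travel": [0, 0, 0], "yaw": -8.2}, {"hand": 0, "travel": [0, 0, 0], "yaw": -8.2}, {"hand": 0, "travel": [0, 0, 0], "yaw": -8.2}, {"hand": 0, "travel": [0, 0, 0], "yaw": -8.2}, {"hand": 0, "travel": [0, 0, 0], "yaw": -8.2}, {"hand": 0, "travel": [0, 0, 0], "yaw": -8.2}, {"hand": 0, "travel": [0, 0, 0], "yaw": -8.2}, {"hand": 0, "travel": [0, 0, 0], "yaw": -8.2}, {"hand": 0, "travel": [0, 0, 0], "yaw": -8.2}, {"hand": 0, "travel": [0, 0, 0], "yaw": -8.2}, {"hand": 0, "travel": [0, 0, 0], "yaw": -8}, {"hand": 0, "travel": [0, 0, 0], "yaw": 0}])

```text
t: 2.45
tcp_pos: [0.4918, -0.1997, 0.212]
tool_rot: [0.0, 1.0, -0.0, 0.0]
force: [0.3, -0.9, 0.7]
finger_gap: 1.002
```

```bash
python3 - <<'E'
from h import *
st()
w=snap("wrist","pics/e1.png");a=snap("scene");crop(a,150,140,250,220,8,"pics/e3.png")
E
```

```text
t 2.45 tcp [ 0.4918 -0.1997  0.212 ] f [ 0.3 -0.9  0.7] gap 1.002 q [-0.6   0.43  1.69 -0.    1.03 -2.17]
toolx [-1.  0. -0.] y [ 0.  1. -0.] z [ 0. -0. -1.]
```

View pics/e1.png

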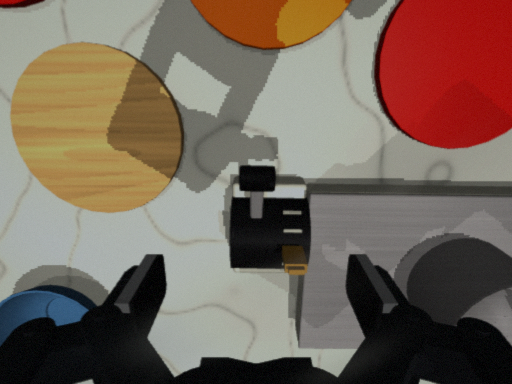

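View pics/e3.png

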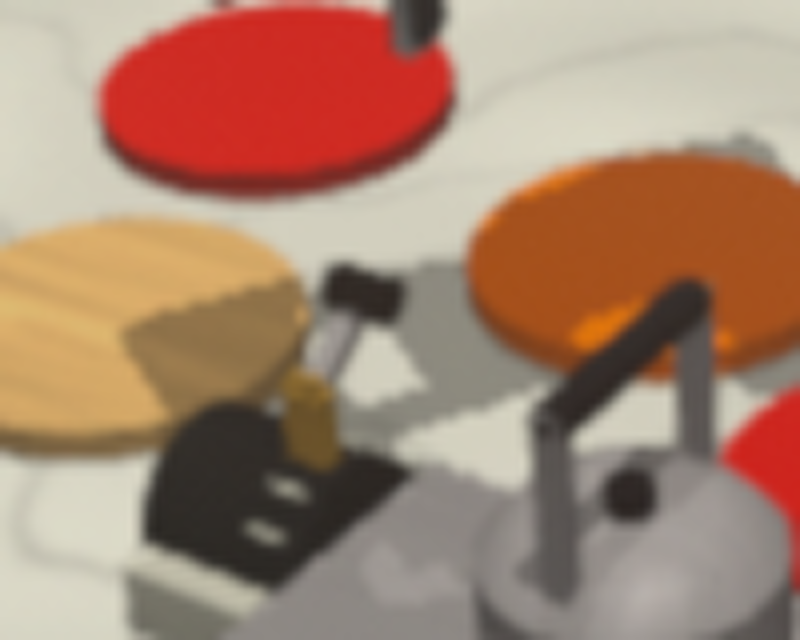

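```bash
python3 - <<'E'
from h import *
w=snap("wrist");a=snap("scene");
crop(w,210,150,330,290,5,"pics/f1.png")
X,e=tri([(a,(195.2,176.5)),(w,(258,178))]);print("knob",X.round(4),e)
print(onz(w,(240,178),.095),onz(w,(276,178),.095),onz(w,(305,186),.05),onz(w,(300,347),.05))
hsv=cv2.cvtColor(w["pixels"],cv2.COLOR_BGR2HSV);m=cv2.inRange(hsv,(10,60,60),(30,255,255));m[:, 190:]=0;m[:35]=0;m[220:]=0
c=max(cv2.findContours(m,0,1)[0],key=cv2.contourArea).reshape(-1,2)
Q=np.array([onz(w,p,.016) for p in c])[:,:2]*1000
print("board",cv2.minEnclosingCircle(Q.astype(np.float32)))
E
```

```text
knob [ 0.4854 -0.1976  0.0967] [np.float64(0.2434120733460977), np.float64(0.9422629582099556)]
[ 0.48631958 -0.21353385  0.095     ] [ 0.48641847 -0.18295848  0.095     ] [ 0.50815571 -0.15071241  0.05      ] [ 0.71366047 -0.14711051  0.05      ]
board ((461.5294189453125, -367.3585510253906), 90.92418670654297)
```

View pics/f1.png

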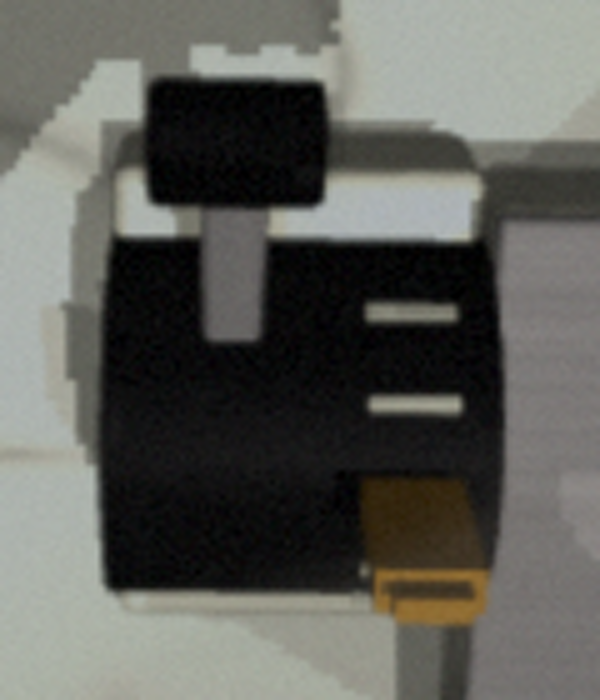

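Wrist view: the knob is at (258,178), spanning columns 240 to 276, and the pointer tab is at about (295,267). The triangulated knob is near (0.486, -0.1985, 0.095). I pinch it by its ends.

>>> servo_tool(increments=[{"hand": 0, "travel": [6, 1, 30], "yaw": 0}, {"hand": 0, "travel": [0, 0, 40], "yaw": 0}, {"hand": 0, "travel": [0, 0, 40], "yaw": 0}, {"hand": 0, "travel": [0, 0, 21], "yaw": 0}, {"hand": 0, "travel": [0, 0, 0], "yaw": 0}, {"hand": 1, "travel": [0, 0, 0], "yaw": 0}, {"hand": 1, "travel": [0, 0, 0], "yaw": 0}, {"hand": 1, "travel": [0, 0, 0], "yaw": 0}, {"hand": 1, "travel": [0, 0, 0], "yaw": 0}, {"hand": 1, "travel": [0, 0, 0], "yaw": 0}, {"hand": 1, "travel": [0, 0, 0], "yaw": 0}, {"hand": 1, "travel": [0, 0, 0], "yaw": 0}], newtons=25)

```text
t: 3.85
tcp_pos: [0.486, -0.1989, 0.0817]
tool_rot: [0.0, 1.0, -0.0, 0.001]
force: [-1.6, 0.9, 5.6]
finger_gap: 0.342
```

```bash
python3 - <<'E'
from h import *
st()
w=snap("wrist","pics/g1.png");a=snap("scene");crop(a,150,140,250,220,8,"pics/g3.png")
E
```

```text
t 3.85 tcp [ 0.486  -0.1989  0.0817] f [-1.6  0.9  5.6] gap 0.342 q [-0.6   0.63  1.81  0.    0.71 -2.17]
toolx [-1.     0.    -0.001] y [ 0.     1.    -0.001] z [ 0.001 -0.001 -1.   ]
```

View pics/g1.png

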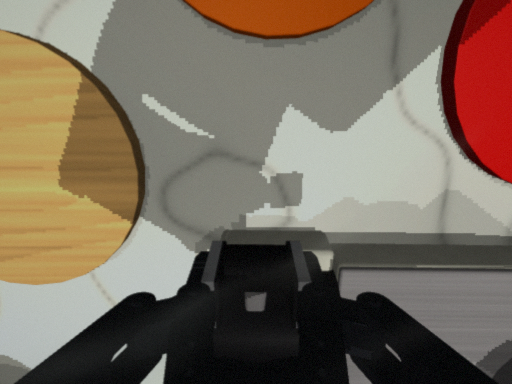

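View pics/g3.png

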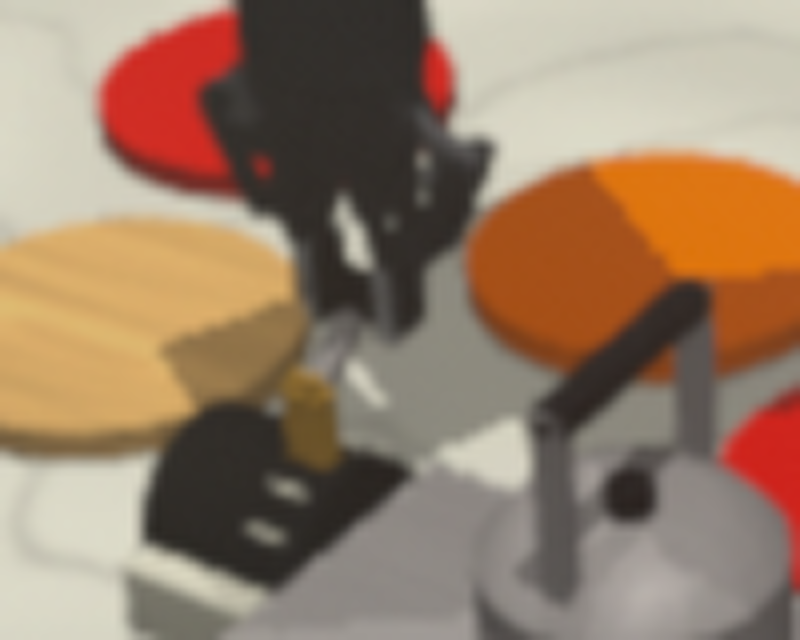

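The knob is held: the gap of 0.342 is about 29 mm, matching the 30 mm knob. Now I swing along the arc.

>>> servo_tool(increments=[{"hand": 1, "travel": [-7, 0, -7], "yaw": 0}, {"hand": 1, "travel": [-7, 0, -7], "yaw": 0}, {"hand": 1, "travel": [-8, 0, -6], "yaw": 0}, {"hand": 1, "travel": [-8.5, 0, -5.5], "yaw": 0}, {"hand": 1, "travel": [-9, 0, -4.5], "yaw": 0}, {"hand": 1, "travel": [-9, 0, -3.5], "yaw": 0}, {"hand": 1, "travel": [-10, 0, -2.5], "yaw": 0}, {"hand": 1, "travel": [-10, 0, -1.5], "yaw": 0}, {"hand": 1, "travel": [-10, 0, 0], "yaw": 0}, {"hand": 1, "travel": [0, 0, 0], "yaw": 0}])

```text
t: 4.95
tcp_pos: [0.5649, -0.1999, 0.1189]
tool_rot: [-0.001, 1.0, -0.001, 0.0]
force: [-0.7, -4.5, 3.4]
finger_gap: 0.345
```

```bash
python3 - <<'E'
from h import *
st()
a=snap("scene");crop(a,150,140,250,220,8,"pics/i3.png")
E
```

```text
t 4.95 tcp [ 0.5649 -0.1999  0.1189] f [-0.7 -4.5  3.4] gap 0.345 q [-0.53  0.64  1.6  -0.    0.91 -2.1 ]
toolx [-1.    -0.001 -0.   ] y [-0.001  1.    -0.002] z [ 0.    -0.002 -1.   ]
```

View pics/i3.png

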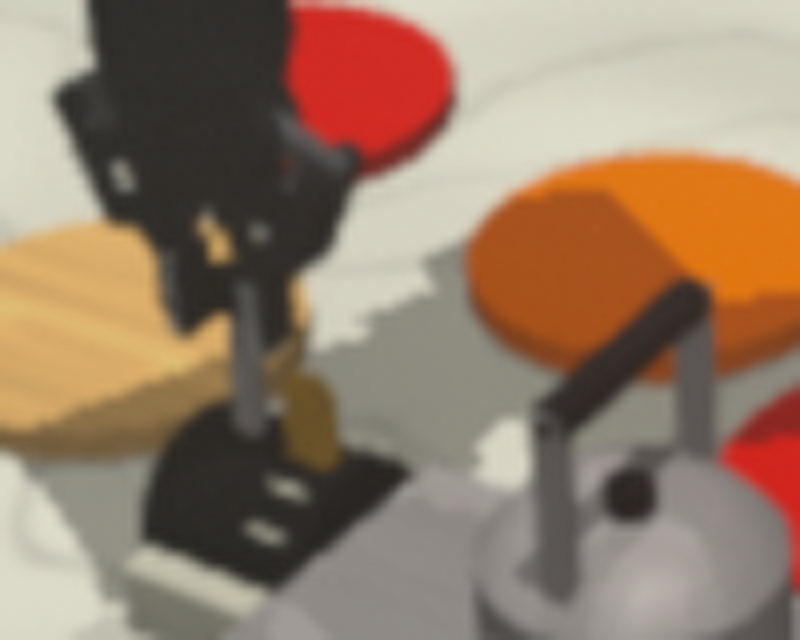

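>>> servo_tool(increments=[{"hand": 1, "travel": [-10, 0, 0.5], "yaw": 0}, {"hand": 1, "travel": [-10, 0, 1.5], "yaw": 0}, {"hand": 1, "travel": [-9.7, 0, 2.5], "yaw": 0}, {"hand": 1, "travel": [-9.4, 0, 3.4], "yaw": 0}, {"hand": 1, "travel": [-9, 0, 4.3], "yaw": 0}, {"hand": 1, "travel": [-8.5, 0, 5.3], "yaw": 0}, {"hand": 1, "travel": [-8, 0, 6], "yaw": 0}, {"hand": 1, "travel": [-7.3, 0, 6.8], "yaw": 0}, {"hand": 1, "travel": [-6.6, 0, 7.5], "yaw": 0}, {"hand": 1, "travel": [-4.2, 0, 5.7], "yaw": 0}, {"hand": 1, "travel": [0, 0, 0], "yaw": 0}])

```text
t: 6.1
tcp_pos: [0.6509, -0.2013, 0.0764]
tool_rot: [-0.0, 1.0, -0.003, 0.004]
force: [3.7, -5.9, 2.5]
finger_gap: 0.343
```

```bash
python3 - <<'E'
from h import *
st()
a=snap("scene");crop(a,130,140,230,220,8,"pics/j3.png")
E
```

```text
t 6.1 tcp [ 0.6509 -0.2013  0.0764] f [ 3.7 -5.9  2.5] gap 0.343 q [-0.46  0.78  1.4  -0.    0.95 -2.03]
toolx [-1.    -0.    -0.009] y [-0.     1.    -0.005] z [ 0.009 -0.005 -1.   ]
```

View pics/j3.png

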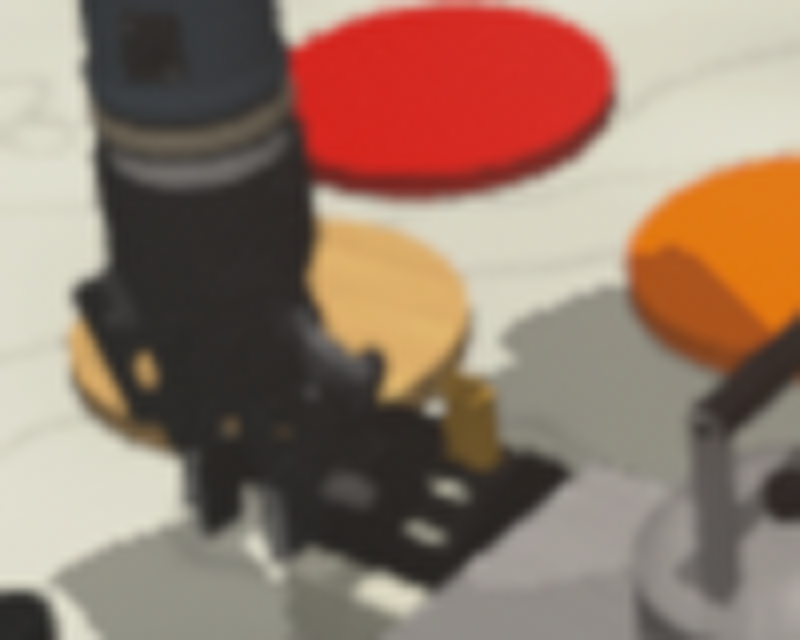

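>>> servo_tool(increments=[{"hand": 1, "travel": [-2, 0, 2.5], "yaw": 0}, {"hand": 1, "travel": [0, 0, 0], "yaw": 0}])

```text
t: 6.35
tcp_pos: [0.6524, -0.2013, 0.0743]
tool_rot: [-0.0, 1.0, -0.003, 0.004]
force: [4.0, -5.5, 3.1]
finger_gap: 0.341
```

>>> servo_tool(increments=[{"hand": 1, "travel": [-2, 0, 2.5], "yaw": 0}, {"hand": 1, "travel": [0, 0, 0], "yaw": 0}])

```text
t: 6.55
tcp_pos: [0.6541, -0.2014, 0.0719]
tool_rot: [-0.0, 1.0, -0.003, 0.004]
force: [2.0, -6.3, 3.5]
finger_gap: 0.346
```

>>> servo_tool(increments=[{"hand": 1, "travel": [-2, 0, 3], "yaw": 0}, {"hand": 1, "travel": [0, 0, 0], "yaw": 0}])

```text
t: 6.75
tcp_pos: [0.6562, -0.2014, 0.0688]
tool_rot: [-0.0, 1.0, -0.003, 0.004]
force: [2.2, -5.3, 3.2]
finger_gap: 0.347
```

>>> servo_tool(increments=[{"hand": 1, "travel": [-2, 0, 3], "yaw": 0}, {"hand": 1, "travel": [0, 0, 0], "yaw": 0}])

```text
t: 6.95
tcp_pos: [0.6581, -0.2014, 0.0657]
tool_rot: [-0.0, 1.0, -0.003, 0.004]
force: [2.3, -5.4, 4.4]
finger_gap: 0.346
```

```bash
python3 - <<'E'
from h import *
st()
a=snap("scene");crop(a,130,140,230,220,8,"pics/k3.png")
E
```

```text
t 6.95 tcp [ 0.6581 -0.2014  0.0657] f [ 2.3 -5.4  4.4] gap 0.346 q [-0.46  0.8   1.38 -0.    0.94 -2.03]
toolx [-1.    -0.    -0.008] y [-0.     1.    -0.005] z [ 0.008 -0.005 -1.   ]
```

View pics/k3.png

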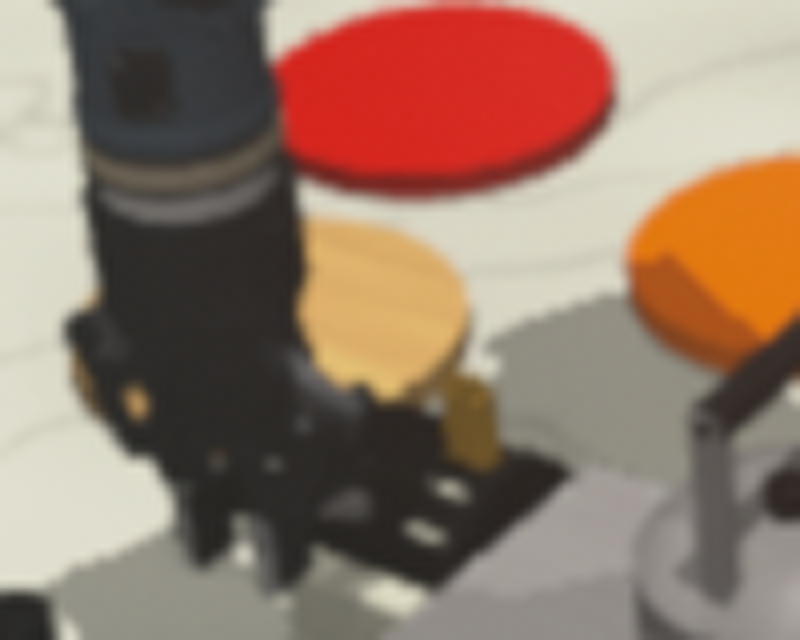

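Force hasn't risen at a stop. I'll open, retreat and look.

>>> servo_tool(increments=[{"hand": 0, "travel": [0, 0, 0], "yaw": 0}, {"hand": 0, "travel": [0, 0, 0], "yaw": 0}, {"hand": 0, "travel": [0, 0, 0], "yaw": 0}, {"hand": 0, "travel": [0, 0, 0], "yaw": 0}, {"hand": 0, "travel": [0, 0, -30], "yaw": 0}, {"hand": 0, "travel": [0, 0, -40], "yaw": 0}, {"hand": 0, "travel": [20, 0, -45], "yaw": 0}, {"hand": 0, "travel": [40, 0, -20], "yaw": 0}, {"hand": 0, "travel": [0, 0, 0], "yaw": 0}])

```text
t: 7.9
tcp_pos: [0.592, -0.1981, 0.2022]
tool_rot: [0.0, 1.0, -0.0, 0.0]
force: [0.4, -0.1, 0.2]
finger_gap: 1.001
```

```bash
python3 - <<'E'
from h import *
st()
w=snap("wrist","pics/l1.png");crop(w,200,130,340,290,5,"pics/l1.png")
a=snap("scene");crop(a,130,140,230,220,8,"pics/l3.png")
E
```

```text
t 7.9 tcp [ 0.592  -0.1981  0.2022] f [ 0.4 -0.1  0.2] gap 1.001 q [-0.5   0.56  1.46 -0.    1.12 -2.07]
toolx [-1.     0.001 -0.   ] y [ 0.001  1.    -0.001] z [ 0.    -0.001 -1.   ]
```

View pics/l1.png

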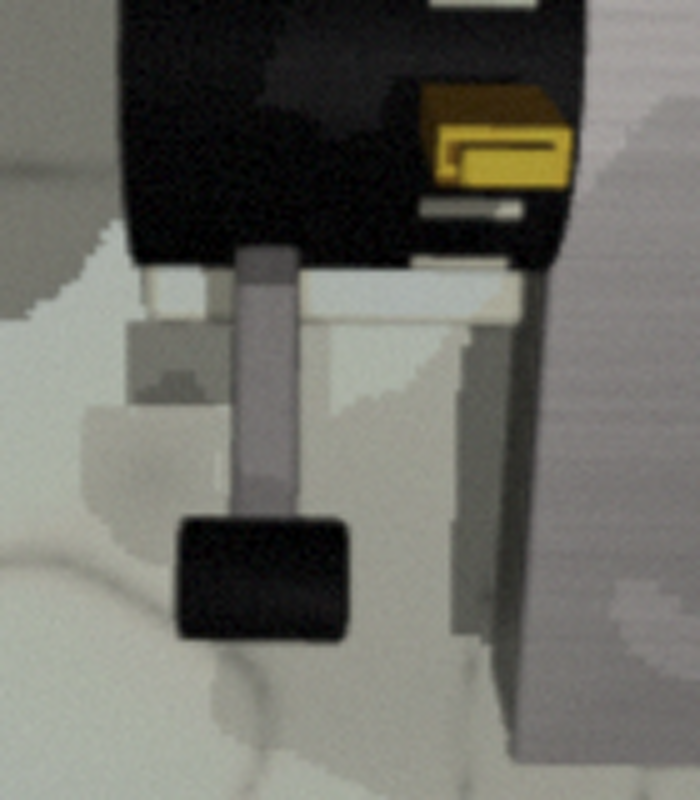

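View pics/l3.png

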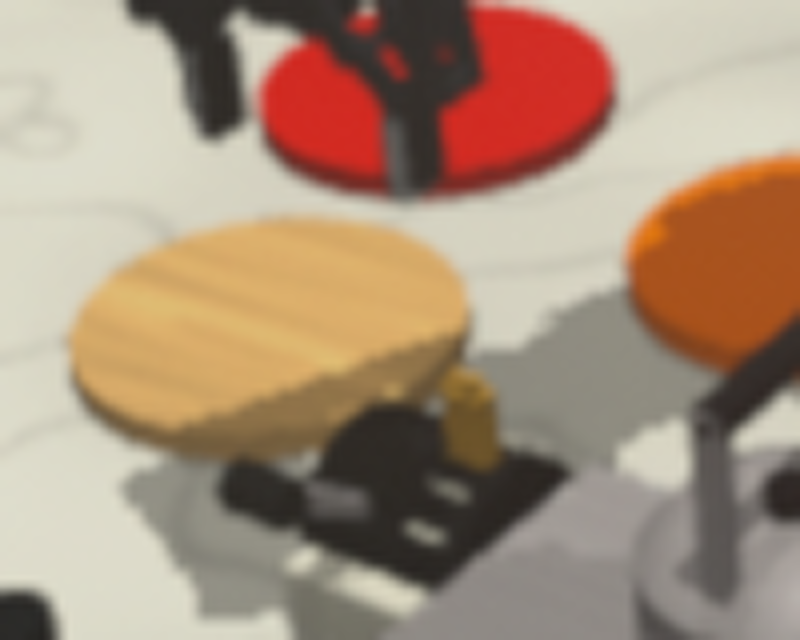

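```bash
python3 - <<'E'
from h import *
w=snap("wrist");a=snap("scene")
X,e=tri([(a,(162.75,201.5)),(w,(252.6,246))]);print("knob",X.round(4),np.round(e,2))
T,e=tri([(a,(188.5,188.1)),(w,(301.6,161))]);print("tip",T.round(4),np.round(e,2))
C=onz(w,(303,282.4),.05);print("corner",C.round(4))
# predicted knob at full for pivot guess
for px in(.5665,.5685):
  pv=np.array([px,.035]);d=X[[0,2]]-pv;print("lever",0.95+np.arctan2(*d),np.hypot(*d));d=T[[0,2]]-pv;print("ptr",0.95+np.arctan2(*d),np.hypot(*d))
# drum extents: predicted pixel of knob at 1.9
for th in(.85,.9,.95,1.0): print(th,proj(w,[.5675+.1*np.sin(th),-.1985,.035+.1*np.cos(th)]).round(1),proj(a,[.5675+.1*np.sin(th),-.1985,.035+.1*np.cos(th)]).round(1))
E
```

```text
knob [ 0.6461 -0.2004  0.0953] [0.55 1.91]
tip [ 0.5666 -0.1629  0.1097] [0.76 3.16]
corner [ 0.716  -0.1482  0.05  ]
lever 1.8722447552908834 0.09990685176239561
ptr 0.9520089004624197 0.07465313989364365
lever 1.8599574135287547 0.09832035474719156
ptr 0.9252233526100627 0.07467590919081203
0.85 [256.3 244.4] [163.2 199.5]
0.9 [256.3 245.6] [162.7 201. ]
0.95 [256.3 246.4] [162.2 202.6]
1.0 [256.3 246.9] [161.8 204.2]
```

The lever reads about 1.87 ± 0.05. I'll make sure of the stop by pressing down on the knob with shut fingers and watching the force.

>>> servo_tool(increments=[{"hand": 1, "travel": [-28, 0, 0], "yaw": 0}, {"hand": 1, "travel": [-28, -1, 0], "yaw": 0}, {"hand": 1, "travel": [0, 0, 0], "yaw": 0}, {"hand": 1, "travel": [0, 0, 0], "yaw": 0}, {"hand": 1, "travel": [0, 0, 30], "yaw": 0}, {"hand": 1, "travel": [0, 0, 35], "yaw": 0}, {"hand": 1, "travel": [0, 0, 22], "yaw": 0}, {"hand": 1, "travel": [0, 0, 3], "yaw": 0}, {"hand": 1, "travel": [0, 0, 0], "yaw": 0}])

```text
t: 9.0
tcp_pos: [0.6501, -0.1994, 0.1081]
tool_rot: [0.0, 1.0, 0.001, -0.001]
force: [1.3, 0.2, 0.8]
finger_gap: 0.001
```

>>> servo_tool(increments=[{"hand": 1, "travel": [0, 0, 3], "yaw": 0}, {"hand": 1, "travel": [0, 0, 3], "yaw": 0}, {"hand": 1, "travel": [0, 0, 0], "yaw": 0}])

```text
t: 9.3
tcp_pos: [0.6519, -0.2001, 0.1043]
tool_rot: [0.0, 1.0, -0.001, 0.001]
force: [1.6, 0.3, 1.8]
finger_gap: -0.0
```

>>> servo_tool(increments=[{"hand": 1, "travel": [0, 0, 2], "yaw": 0}, {"hand": 1, "travel": [0, 0, 0], "yaw": 0}])

```text
t: 9.5
tcp_pos: [0.652, -0.2001, 0.1039]
tool_rot: [-0.0, 1.0, -0.001, 0.002]
force: [-1.7, 0.1, 9.3]
finger_gap: -0.007
```

>>> servo_tool(increments=[{"hand": 1, "travel": [0, 0, 2], "yaw": 0}, {"hand": 1, "travel": [0, 0, 0], "yaw": 0}])

```text
t: 9.7
tcp_pos: [0.6522, -0.2001, 0.1037]
tool_rot: [-0.0, 1.0, -0.001, 0.002]
force: [-4.1, 1.4, 17.0]
finger_gap: -0.002
```

>>> servo_tool(increments=[{"hand": 1, "travel": [0, 0, -10], "yaw": 0}, {"hand": 1, "travel": [0, 0, -40], "yaw": 0}, {"hand": 0, "travel": [0, 0, -45], "yaw": 0}, {"hand": 0, "travel": [5, 20, -45], "yaw": 0}, {"hand": 0, "travel": [5, 40, 0], "yaw": 0}, {"hand": 0, "travel": [5, 40, 0], "yaw": 0}, {"hand": 0, "travel": [0, 0, 0], "yaw": 0}])

```text
t: 10.4
tcp_pos: [0.6344, -0.0944, 0.2397]
tool_rot: [-0.002, 1.0, 0.001, -0.001]
force: [-0.9, -0.4, 0.8]
finger_gap: 0.846
```

```bash
python3 - <<'E'
from h import *
st()
w=snap("wrist","pics/m1.png")
b=snap("side","pics/m2.png")
a=snap("scene","pics/m3.png")
E
```

```text
t 10.4 tcp [ 0.6344 -0.0944  0.2397] f [-0.9 -0.4  0.8] gap 0.846 q [-0.32  0.54  1.38  0.    1.22 -1.9 ]
toolx [-1.    -0.005  0.001] y [-0.005  1.     0.003] z [-0.001  0.003 -1.   ]
```

View pics/m1.png

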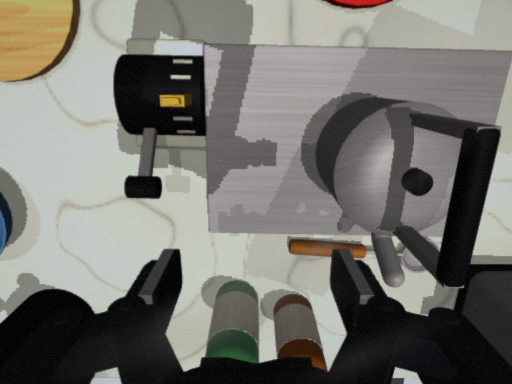

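View pics/m2.png

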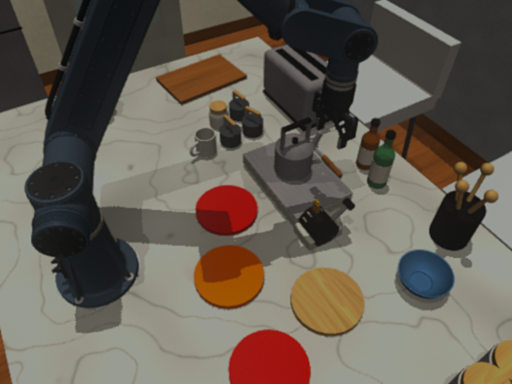

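View pics/m3.png

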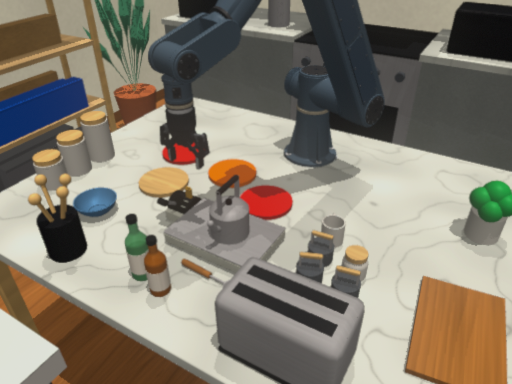

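The lever is at its stop: force rose to 17 N with no motion. Next I locate the kettle bar.

```bash
python3 - <<'E'
from h import *
w=snap("wrist");a=snap("scene")
crop(w,390,90,512,300,3,"pics/n1.png")
crop(a,200,165,260,225,10,"pics/n2.png")
E
```

```text
(no output)
```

View pics/n1.png

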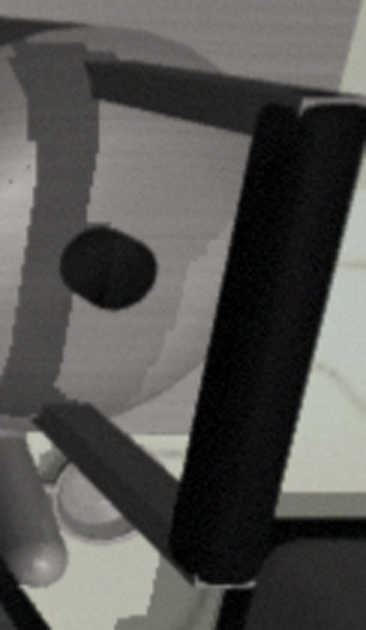

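View pics/n2.png

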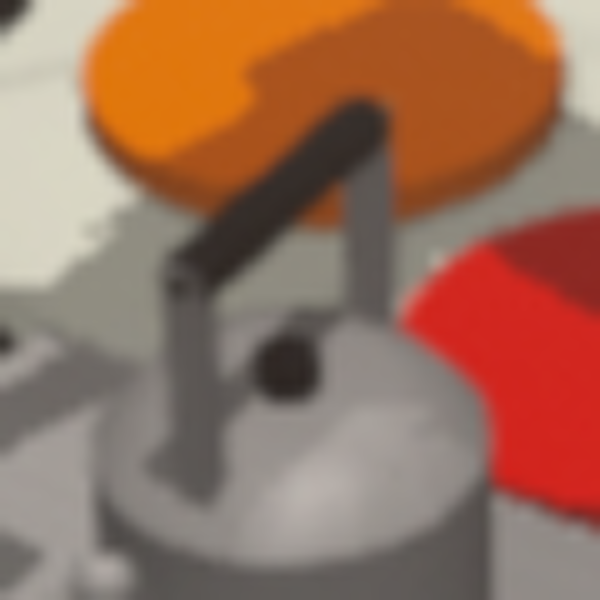

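```bash
python3 - <<'E'
from h import *
w=snap("wrist");a=snap("scene")
P,e1=tri([(a,(236.5,176.5)),(w,(492,126))]);Q,e2=tri([(a,(218.3,193.2)),(w,(462,281))])
c=(P+Q)/2;d=Q-P
print(P.round(4),Q.round(4),np.round(e1+e2,1),"c",c.round(4),"len",np.linalg.norm(d),"yaw",np.arctan2(d[1],d[0]))
for p in[(236.5,176.5),(218.3,193.2)]:print(onz(a,p,.215))
for p in[(492,126),(462,281)]:print(onz(w,p,.215))
E
```

```text
[0.5743 0.023  0.2142] [0.6674 0.0258 0.2156] [0.7 4.3 0.7 3.3] c [0.6209 0.0244 0.2149] len 0.09315236616900474 yaw 0.030147174170251596
[0.57330921 0.02424412 0.215     ]
[0.66524107 0.02640412 0.215     ]
[0.5754125  0.02071074 0.215     ]
[0.66894052 0.02471332 0.215     ]
```

>>> servo_tool(increments=[{"hand": 0, "travel": [0, 0, -45], "yaw": 0}, {"hand": 0, "travel": [4, 40, 0], "yaw": 0}, {"hand": 0, "travel": [5, 40, 0], "yaw": 0}, {"hand": 0, "travel": [5, 39, 0], "yaw": 0}, {"hand": 0, "travel": [0, 0, 0], "yaw": -1.5}, {"hand": 0, "travel": [0, 0, 0], "yaw": 0}])

```text
t: 11.35
tcp_pos: [0.6221, 0.0194, 0.2838]
tool_rot: [-0.014, 1.0, -0.0, 0.0]
force: [0.0, 0.1, 0.2]
finger_gap: 0.999
```

```bash
python3 - <<'E'
from h import *
st()
w=snap("wrist","pics/o1.png")
print(proj(w,[[.5729,.023,.222],[.668,.025,.222]]).round(0))
E
```

```text
t 11.35 tcp [0.6221 0.0194 0.2838] f [0.  0.1 0.2] gap 0.999 q [-0.15  0.47  1.38 -0.    1.29 -1.75]
toolx [-1.    -0.027  0.   ] y [-0.027  1.    -0.001] z [ 0.    -0.001 -1.   ]
[[264. 137.]
 [262. 266.]]
```

View pics/o1.png

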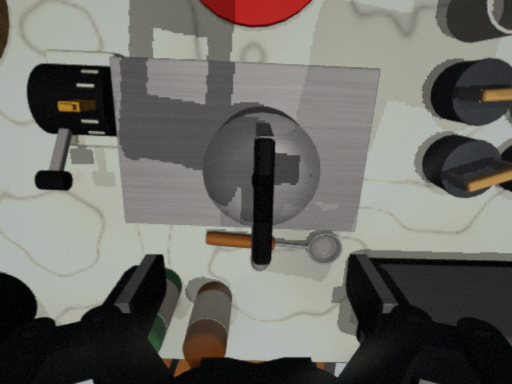

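The bar runs from (264,138) to (261,263), as predicted. I descend and grip.

>>> servo_tool(increments=[{"hand": 0, "travel": [1, 4.5, 20], "yaw": 0}, {"hand": 0, "travel": [0, 0, 35], "yaw": 0}, {"hand": 0, "travel": [0, 0, 32], "yaw": 0}, {"hand": 0, "travel": [0, 0, 0], "yaw": 0}, {"hand": 1, "travel": [0, 0, 0], "yaw": 0}, {"hand": 1, "travel": [0, 0, 0], "yaw": 0}, {"hand": 1, "travel": [0, 0, 0], "yaw": 0}, {"hand": 1, "travel": [0, 0, 0], "yaw": 0}, {"hand": 1, "travel": [0, 0, 0], "yaw": 0}, {"hand": 1, "travel": [0, 0, 0], "yaw": 0}, {"hand": 1, "travel": [0, 0, 0], "yaw": 0}, {"hand": 1, "travel": [0, 0, 0], "yaw": 0}], newtons=80)

```text
t: 12.6
tcp_pos: [0.6213, 0.0241, 0.1982]
tool_rot: [-0.013, 1.0, 0.0, 0.001]
force: [-1.0, 1.4, 5.8]
finger_gap: 0.147
```

>>> servo_tool(increments=[{"hand": 1, "travel": [0, 0, -10], "yaw": 0}, {"hand": 1, "travel": [0, 0, -15], "yaw": 0}, {"hand": 1, "travel": [0, 0, -20], "yaw": 0}, {"hand": 1, "travel": [0, 0, 0], "yaw": 0}])

```text
t: 13.0
tcp_pos: [0.6221, 0.0237, 0.2436]
tool_rot: [-0.013, 1.0, -0.0, 0.002]
force: [2.1, 0.5, -4.7]
finger_gap: 0.148
```

```bash
python3 - <<'E'
from h import *
st()
a=snap("scene");crop(a,140,120,300,260,5,"pics/p1.png")
E
```

```text
t 13.0 tcp [0.6221 0.0237 0.2436] f [ 2.1  0.5 -4.7] gap 0.148 q [-0.14  0.51  1.43 -0.    1.2  -1.74]
toolx [-1.    -0.026 -0.004] y [-0.026  1.    -0.001] z [ 0.004 -0.001 -1.   ]
```

View pics/p1.png

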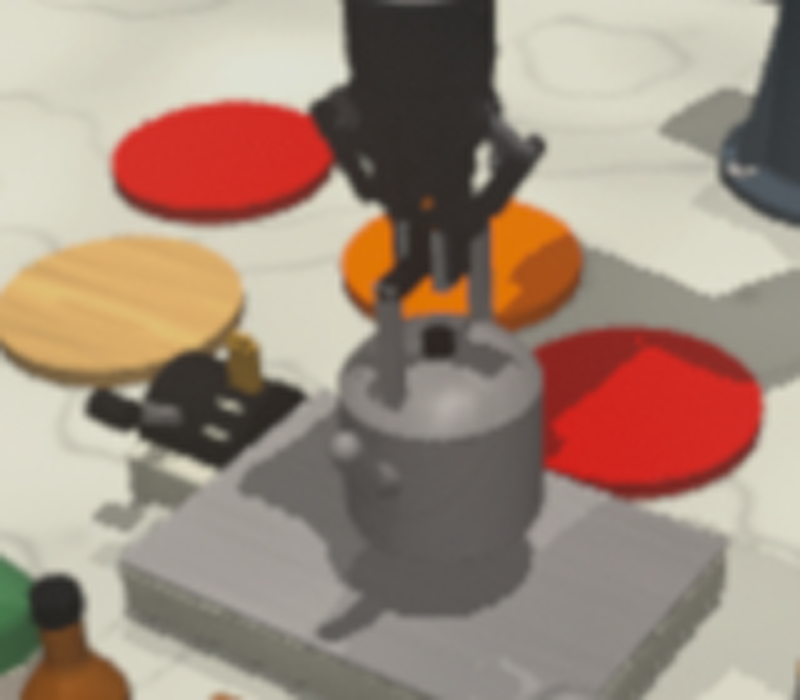

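The kettle is lifted. I carry it around the robot side of the lever, so it never passes over the lever.

>>> servo_tool(increments=[{"hand": 1, "travel": [16, -1.5, -4], "yaw": 0}, {"hand": 1, "travel": [32, -3, -4], "yaw": 0}, {"hand": 1, "travel": [32, -3, -4], "yaw": 0}, {"hand": 1, "travel": [32, -3, -4], "yaw": 0}, {"hand": 1, "travel": [32, -3, -4], "yaw": 0}, {"hand": 1, "travel": [32, -3, -4], "yaw": 0}, {"hand": 1, "travel": [16, -2, 0], "yaw": 0}, {"hand": 1, "travel": [0, 0, 0], "yaw": 0}], newtons=100)

```text
t: 13.85
tcp_pos: [0.4247, 0.001, 0.2644]
tool_rot: [-0.013, 1.0, 0.001, -0.004]
force: [0.1, -0.2, -6.7]
finger_gap: 0.138
```

>>> servo_tool(increments=[{"hand": 1, "travel": [1, -18, 0], "yaw": 0}, {"hand": 1, "travel": [1, -35, 0], "yaw": 0}, {"hand": 1, "travel": [1, -35, 0], "yaw": 0}, {"hand": 1, "travel": [1, -35, 0], "yaw": 0}, {"hand": 1, "travel": [1, -35, 0], "yaw": 0}, {"hand": 1, "travel": [1, -35, 0], "yaw": 0}, {"hand": 1, "travel": [1, -35, 0], "yaw": 0}, {"hand": 1, "travel": [1, -35, 0], "yaw": 0}, {"hand": 1, "travel": [0, -20, 0], "yaw": 0}, {"hand": 1, "travel": [0, -17, 0], "yaw": 0}, {"hand": 1, "travel": [0, 0, 0], "yaw": 0}])

```text
t: 14.95
tcp_pos: [0.4299, -0.302, 0.2654]
tool_rot: [-0.012, 1.0, -0.001, 0.0]
force: [0.0, 0.1, -5.5]
finger_gap: 0.141
```

```bash
python3 - <<'E'
from h import *
print(totool([.4605,-.3695,.22]))
a=snap("scene");crop(a,110,100,270,240,5,"pics/q1.png")
E
```

```text
t 14.95 tcp [ 0.4299 -0.302   0.2654] f [ 0.   0.1 -5.5] gap 0.141 q [-0.82  0.35  1.64 -0.    1.15 -2.42]
toolx [-1.    -0.025 -0.001] y [-0.025  1.    -0.001] z [ 0.001 -0.001 -1.   ]
[-28.9 -68.2  45.5]
```

View pics/q1.png

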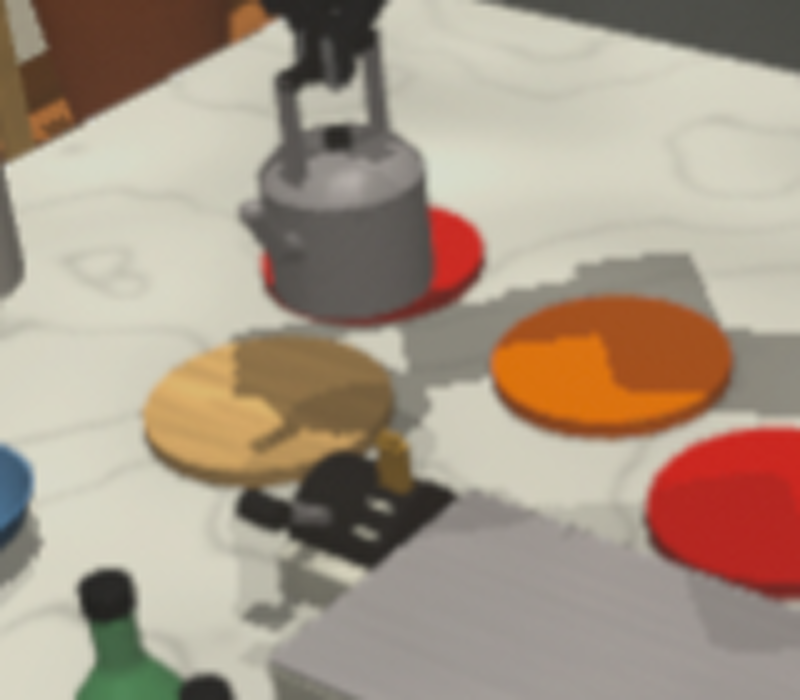

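>>> servo_tool(increments=[{"hand": 1, "travel": [-9, -22, 0], "yaw": 0}, {"hand": 1, "travel": [-10, -23, 10], "yaw": 0}, {"hand": 1, "travel": [-10, -23, 20], "yaw": 0}, {"hand": 1, "travel": [0, 0, 30], "yaw": 0}, {"hand": 1, "travel": [0, 0, 25], "yaw": 0}, {"hand": 1, "travel": [0, 0, 7], "yaw": 0}, {"hand": 1, "travel": [0, 0, 0], "yaw": 0}])

```text
t: 15.7
tcp_pos: [0.4596, -0.3647, 0.1728]
tool_rot: [-0.014, 1.0, 0.002, -0.001]
force: [0.2, 0.9, -5.0]
finger_gap: 0.138
```

```bash
python3 - <<'E'
from h import *
print(totool([.4605,-.3695,.164]))
a=snap("scene");crop(a,110,100,270,240,5,"pics/r1.png")
b=snap("side");crop(b,250,200,410,340,5,"pics/r2.png")
E
```

```text
t 15.7 tcp [ 0.4596 -0.3647  0.1728] f [ 0.2  0.9 -5. ] gap 0.138 q [-0.86  0.55  1.58  0.    1.01 -2.46]
toolx [-1.    -0.027  0.002] y [-0.027  1.     0.004] z [-0.002  0.003 -1.   ]
[-0.8 -4.8  8.8]
```

View pics/r2.png

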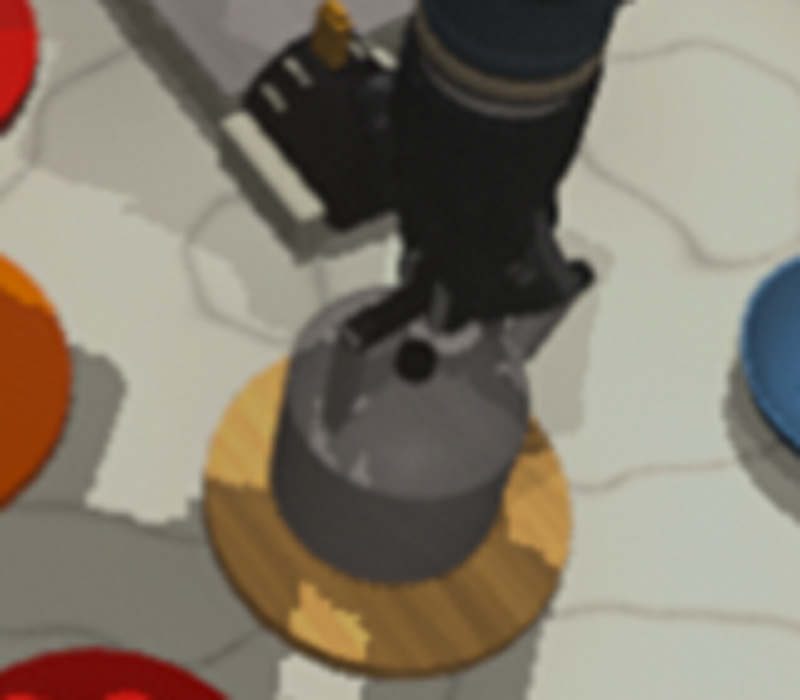

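>>> servo_tool(increments=[{"hand": 1, "travel": [0, -4, 3], "yaw": 0}, {"hand": 1, "travel": [0, 0, 3], "yaw": 0}, {"hand": 1, "travel": [0, 0, 2], "yaw": 0}, {"hand": 1, "travel": [0, 0, 0], "yaw": 0}])

```text
t: 16.2
tcp_pos: [0.4598, -0.3709, 0.1658]
tool_rot: [-0.013, 1.0, 0.0, -0.0]
force: [-0.3, 0.5, -5.4]
finger_gap: 0.139
```

>>> servo_tool(increments=[{"hand": 1, "travel": [0, 1, 2], "yaw": 0}, {"hand": 1, "travel": [0, 0, 1], "yaw": 0}, {"hand": 1, "travel": [0, 0, 0], "yaw": 0}])

```text
t: 16.5
tcp_pos: [0.4602, -0.3703, 0.1642]
tool_rot: [-0.013, 1.0, -0.001, 0.0]
force: [-2.5, 1.7, 4.1]
finger_gap: 0.139
```

```bash
python3 - <<'E'
from h import *
st()
a=snap("scene");crop(a,110,100,270,240,5,"pics/s1.png")
b=snap("side");crop(b,250,200,410,340,5,"pics/s2.png")
E
```

```text
t 16.5 tcp [ 0.4602 -0.3703  0.1642] f [-2.5  1.7  4.1] gap 0.139 q [-0.87  0.56  1.59 -0.    0.99 -2.46]
toolx [-1.    -0.026 -0.001] y [-0.026  1.    -0.001] z [ 0.001 -0.001 -1.   ]
```

View pics/s1.png

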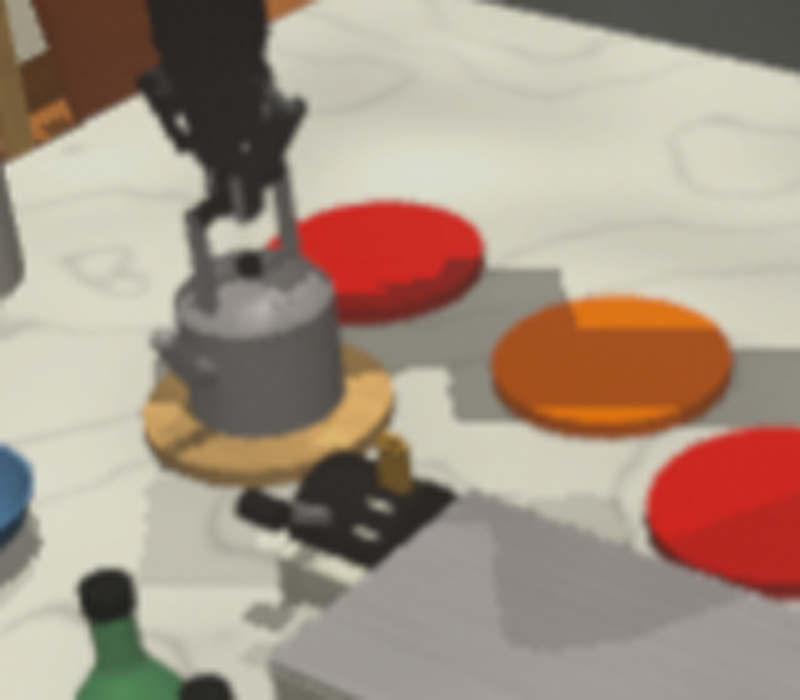

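Touched down and centred. I release and retreat straight up.

>>> servo_tool(increments=[{"hand": 0, "travel": [0, 0, 0], "yaw": 0}, {"hand": 0, "travel": [0, 0, 0], "yaw": 0}, {"hand": 0, "travel": [0, 0, 0], "yaw": 0}, {"hand": 0, "travel": [0, 0, 0], "yaw": 0}, {"hand": 0, "travel": [0, 0, 0], "yaw": 0}, {"hand": 0, "travel": [0, 0, -20], "yaw": 0}, {"hand": 0, "travel": [0, 0, -45], "yaw": 0}, {"hand": 0, "travel": [0, 0, -45], "yaw": 0}, {"hand": 0, "travel": [0, 40, 0], "yaw": 0}, {"hand": 0, "travel": [0, 45, 0], "yaw": 0}, {"hand": 0, "travel": [0, 45, 0], "yaw": 0}, {"hand": 0, "travel": [0, 45, 0], "yaw": 0}, {"hand": 0, "travel": [0, 0, 0], "yaw": 0}])

```text
t: 17.9
tcp_pos: [0.4538, -0.1894, 0.2727]
tool_rot: [-0.016, 1.0, 0.002, -0.001]
force: [-0.6, 0.0, 0.5]
finger_gap: 1.002
```

```bash
python3 - <<'E'
from h import *
st()
w=snap("wrist","pics/t0.png")
b=snap("side");crop(b,250,200,410,340,5,"pics/t2.png")
a=snap("scene","pics/t3.png");crop(a,110,140,270,280,5,"pics/t1.png")
E
```

```text
t 17.9 tcp [ 0.4538 -0.1894  0.2727] f [-0.6  0.   0.5] gap 1.002 q [-0.62  0.3   1.7   0.    1.14 -2.23]
toolx [-1.    -0.031  0.002] y [-0.031  1.     0.004] z [-0.003  0.004 -1.   ]
```

View pics/t1.png

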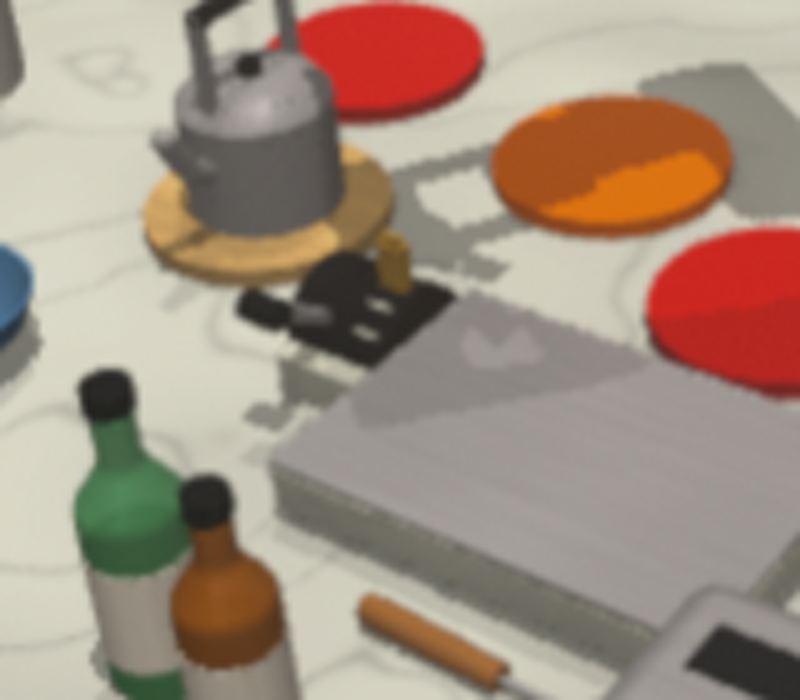

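View pics/t2.png

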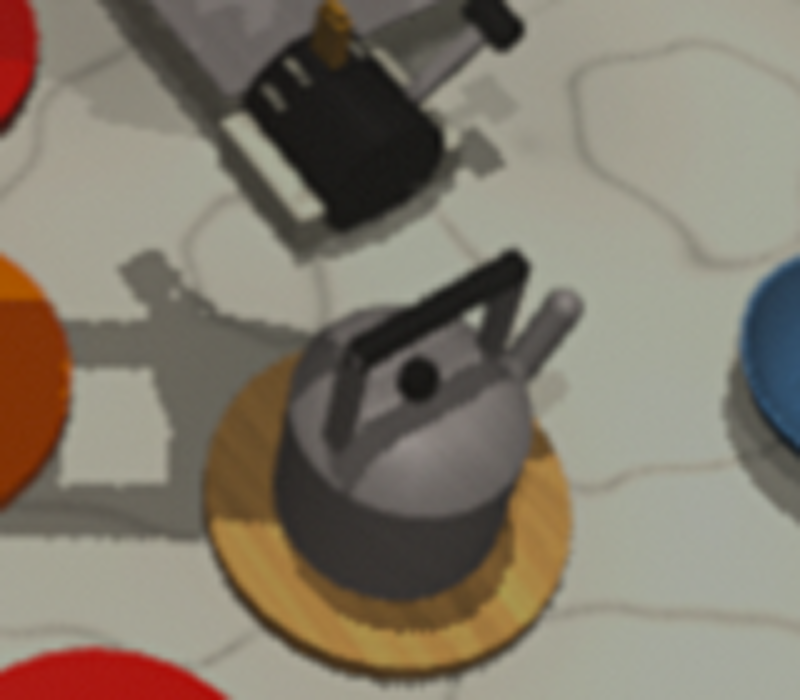

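View pics/t0.png

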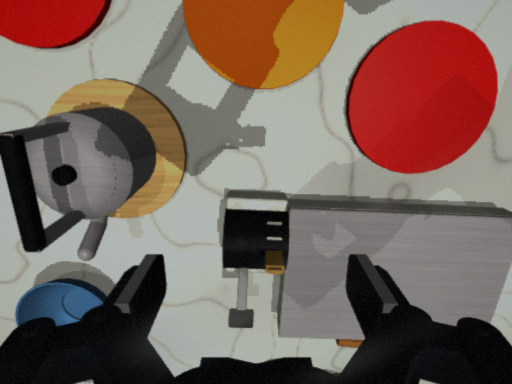

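```bash
python3 - <<'E'
from h import *
b=snap("side")
for c in [(.4605,-.3695),(.455,-.3695),(.4605,-.375)]:
  t=np.linspace(0,2*np.pi,200);R=np.stack([c[0]+.056*np.cos(t),c[1]+.056*np.sin(t),0*t+.017],1);p=(proj(b,R)-[250,200])*5
  print(c,p.min(0).round(),p.max(0).round())
E
```

```text
(0.4605, -0.3695) [270. 391.] [500. 597.]
(0.455, -0.3695) [261. 396.] [492. 603.]
(0.4605, -0.375) [277. 399.] [508. 607.]
```

The kettle sits centred on the board: its base outline matches the prediction within about 3 mm. Now the pots; I move over them.

>>> servo_tool(increments=[{"hand": 0, "travel": [-16, 39, -5], "yaw": 0}, {"hand": 0, "travel": [-16, 39, -5], "yaw": 0}, {"hand": 0, "travel": [-16, 39, -5], "yaw": 0}, {"hand": 0, "travel": [-16, 39, -5], "yaw": 0}, {"hand": 0, "travel": [-16, 39, -5], "yaw": 0}, {"hand": 0, "travel": [-16, 39, -5], "yaw": 0}, {"hand": 0, "travel": [-16, 39, 0], "yaw": 0}, {"hand": 0, "travel": [-16, 39, 0], "yaw": 0}, {"hand": 0, "travel": [0, 0, 0], "yaw": 8.5}, {"hand": 0, "travel": [0, 0, 0], "yaw": 8.5}, {"hand": 0, "travel": [0, 0, 0], "yaw": 8.5}, {"hand": 0, "travel": [0, 0, 0], "yaw": 8.5}, {"hand": 0, "travel": [0, 0, 0], "yaw": 8.5}, {"hand": 0, "travel": [0, 0, 0], "yaw": 8.5}, {"hand": 0, "travel": [0, 0, 0], "yaw": 8.5}, {"hand": 0, "travel": [0, 0, 0], "yaw": 8.5}, {"hand": 0, "travel": [0, 0, 0], "yaw": 8.5}, {"hand": 0, "travel": [0, 0, 0], "yaw": 8.5}])

```text
t: 19.9
tcp_pos: [0.5766, 0.1185, 0.3025]
tool_rot: [0.669, 0.743, -0.0, 0.0]
force: [-0.4, -0.6, -0.0]
finger_gap: 1.001
```

```bash
python3 - <<'E'
from h import *
st()
w=snap("wrist","pics/u0.png")
E
```

```text
t 19.9 tcp [0.5766 0.1185 0.3025] f [-0.4 -0.6 -0. ] gap 1.001 q [ 0.01  0.4   1.44 -0.    1.3  -0.09]
toolx [-0.105  0.995 -0.   ] y [0.995 0.105 0.   ] z [ 0. -0. -1.]
```

View pics/u0.png

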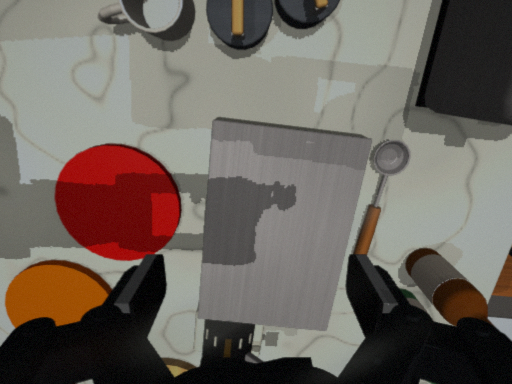

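>>> servo_tool(increments=[{"hand": 0, "travel": [45, 5, 0], "yaw": 0}, {"hand": 0, "travel": [45, 5, 0], "yaw": 0}, {"hand": 0, "travel": [40, 5, 0], "yaw": 0}, {"hand": 0, "travel": [0, 0, 0], "yaw": 0}])

```text
t: 20.35
tcp_pos: [0.5762, 0.2547, 0.3024]
tool_rot: [0.664, 0.748, 0.001, -0.001]
force: [-1.1, -0.7, 0.4]
finger_gap: 1.001
```

```bash
python3 - <<'E'
from h import *
st()
w=snap("wrist","pics/v0.png")
E
```

```text
t 20.35 tcp [0.5762 0.2547 0.3024] f [-1.1 -0.7  0.4] gap 1.001 q [0.24 0.47 1.33 0.   1.34 0.12]
toolx [-0.119  0.993  0.002] y [0.993 0.119 0.001] z [ 0.001  0.002 -1.   ]
```

View pics/v0.png

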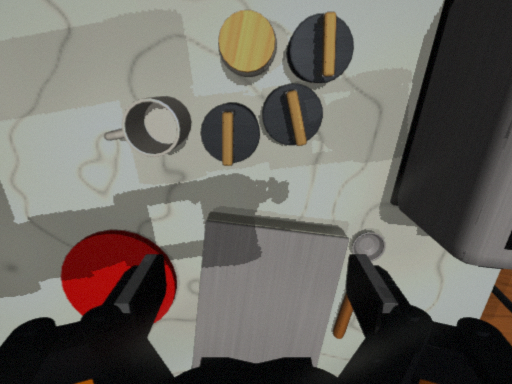

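Wrist view: pot bars at (227,138), (297,118) and (329,44), jar lid at (247,42), mug at (157,125), toaster from column 395 to the right.

```bash
cat >> h.py <<'E'
def bars(w,z=.094,show=True,zp=None):
    hsv=cv2.cvtColor(w["pixels"],cv2.COLOR_BGR2HSV); m=cv2.inRange(hsv,(8,80,70),(28,255,255)); m=cv2.morphologyEx(m,cv2.MORPH_CLOSE,np.ones((3,3)))
    out=[]
    for c in cv2.findContours(m,0,1)[0]:
        A=cv2.contourArea(c)
        if A<60: continue
        (x,y),(a,b),th=cv2.minAreaRect(c)
        if max(a,b)/max(1,min(a,b))<3: continue
        bx=cv2.boxPoints(((x,y),(a,b),th)); 
        e=(bx[0]+bx[1])/2,(bx[2]+bx[3])/2
        if a<b and np.linalg.norm(bx[0]-bx[1])>np.linalg.norm(bx[1]-bx[2]): e=(bx[1]+bx[2])/2,(bx[3]+bx[0])/2
        if np.linalg.norm(e[0]-e[1])<max(a,b)*.9: e=(bx[1]+bx[2])/2,(bx[3]+bx[0])/2
        P,Q=[onz(w,k,z) for k in e]; d=P-Q
        if d[1]<0:d=-d
        L=np.linalg.norm(d)
        out.append(((P+Q)/2,d/L,L))
        if show: print("px",(round(x),round(y)),"c",((P+Q)/2).round(4)[:2],"dir",(d/L)[:2].round(3),"L",L.round(4))
    return out
E
python3 - <<'E'
from h import *
w=snap("wrist");bars(w)
for p in [(397,205),(463,262),(443,60)]: print(onz(w,p,0).round(3),onz(w,p,.17).round(3))
# mug, jar baseline
for n in ("scene","side"):
    pass
print("mug rim",onz(w,(157,125),.072).round(3),"jar",onz(w,(247,42),.08).round(3))
E
```

```text
px (344, 318) c [0.7216 0.0504] dir [0.081 0.997] L 0.0621
px (228, 136) c [0.5436 0.276 ] dir [-0.089  0.996] L 0.0581
px (297, 115) c [0.6161 0.3071] dir [-0.352  0.936] L 0.059
px (330, 40) c [0.6373 0.3827] dir [-0.156  0.988] L 0.0578
[0.799 0.188 0.   ] [0.71  0.244 0.17 ]
[0.929 0.105 0.   ] [0.791 0.192 0.17 ]
[0.806 0.391 0.   ] [0.715 0.37  0.17 ]
mug rim [0.46  0.276 0.072] jar [0.554 0.374 0.08 ]
```

Pot 2 has been nudged: it was near (0.633, 0.285) and is now at (0.616, 0.307). The pots are now at (0.544, 0.276), (0.616, 0.307) and (0.637, 0.383). I go for pot A.

>>> servo_tool(increments=[{"hand": 0.4, "travel": [25, -30, 0], "yaw": 0}, {"hand": 0.4, "travel": [0, 0, 30], "yaw": 1.7}, {"hand": 0.4, "travel": [0, 0, 45], "yaw": 0}, {"hand": 0.4, "travel": [0, 0, 45], "yaw": 0}, {"hand": 0.4, "travel": [0, 0, 40], "yaw": 0}, {"hand": 0.4, "travel": [0, 0, 0], "yaw": 0}])

```text
t: 21.05
tcp_pos: [0.5393, 0.2691, 0.1373]
tool_rot: [0.677, 0.736, -0.006, -0.003]
force: [-0.2, 0.7, 0.3]
finger_gap: 0.599
```

```bash
python3 - <<'E'
from h import *
print(totool([.5436,.276,.069]))
w=snap("wrist","pics/w0.png");bars(w)
E
```

```text
t 21.05 tcp [0.5393 0.2691 0.1373] f [-0.2  0.7  0.3] gap 0.599 q [ 0.28  0.62  1.56 -0.    0.97  0.2 ]
toolx [-0.082  0.997 -0.003] y [ 0.997  0.082 -0.013] z [-0.013 -0.004 -1.   ]
[ 6.7  5.7 68.2]
px (262, 208) c [0.5432 0.2767] dir [-0.088  0.996] L 0.0589
px (384, 170) c [0.6148 0.3075] dir [-0.329  0.944] L 0.0595
px (455, 47) c [0.6374 0.377 ] dir [-0.175  0.984] L 0.0474
```

View pics/w0.png

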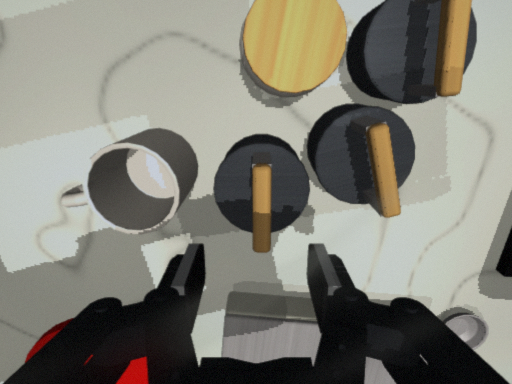

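>>> servo_tool(increments=[{"hand": 0.5, "travel": [7, 4.5, 0], "yaw": 0}, {"hand": 0.5, "travel": [0, 0, 0], "yaw": 0}, {"hand": 0.5, "travel": [0, 0, 28], "yaw": 0}, {"hand": 0.5, "travel": [0, 0, 28], "yaw": 0}, {"hand": 0.5, "travel": [0, 0, 12], "yaw": 0}, {"hand": 0.5, "travel": [0, 0, 0], "yaw": 0}, {"hand": 1, "travel": [0, 0, 0], "yaw": 0}, {"hand": 1, "travel": [0, 0, 0], "yaw": 0}, {"hand": 1, "travel": [0, 0, 0], "yaw": 0}, {"hand": 1, "travel": [0, 0, 0], "yaw": 0}, {"hand": 1, "travel": [0, 0, 0], "yaw": 0}, {"hand": 1, "travel": [0, 0, 0], "yaw": 0}], newtons=80)

```text
t: 22.3
tcp_pos: [0.5456, 0.28, 0.0763]
tool_rot: [0.677, 0.736, -0.001, -0.001]
force: [-4.2, -0.3, 7.1]
finger_gap: 0.12
```

>>> servo_tool(increments=[{"hand": 1, "travel": [0, 0, -15], "yaw": 0}, {"hand": 1, "travel": [0, 0, -35], "yaw": 0}, {"hand": 1, "travel": [0, 0, -40], "yaw": 0}, {"hand": 1, "travel": [0, 0, -20], "yaw": 0}, {"hand": 1, "travel": [0, 0, 0], "yaw": 0}])

```text
t: 22.8
tcp_pos: [0.55, 0.2807, 0.1894]
tool_rot: [0.677, 0.736, 0.005, 0.003]
force: [0.4, -0.8, -5.3]
finger_gap: 0.116
```

```bash
python3 - <<'E'
from h import *
print(totool([.618,-.08,.17]))
a=snap("scene","pics/x0.png")
E
```

```text
t 22.8 tcp [0.55   0.2807 0.1894] f [ 0.4 -0.8 -5.3] gap 0.116 q [ 0.29  0.56  1.5  -0.    1.07  0.21]
toolx [-0.084  0.996  0.002] y [0.996 0.084 0.01 ] z [ 0.01   0.003 -1.   ]
[-365.2   37.4   19.1]
```

View pics/x0.png

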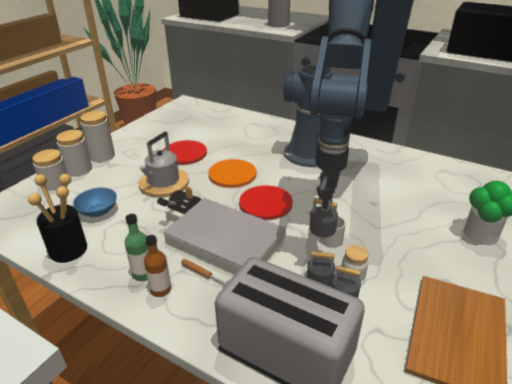

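Pot A is held. I carry it to the slot nearest the lever.

>>> servo_tool(increments=[{"hand": 1, "travel": [-18, 2, 0], "yaw": 0}, {"hand": 1, "travel": [-35, 3.5, 0], "yaw": 0}, {"hand": 1, "travel": [-35, 3.5, 0], "yaw": 0}, {"hand": 1, "travel": [-35, 3.5, 0], "yaw": 0}, {"hand": 1, "travel": [-35, 3.5, 0], "yaw": 0}, {"hand": 1, "travel": [-35, 3.5, 0], "yaw": 0}, {"hand": 1, "travel": [-35, 3.5, 0], "yaw": 0}, {"hand": 1, "travel": [-35, 3.5, 0], "yaw": 0}, {"hand": 1, "travel": [-35, 3.5, 0], "yaw": 0}, {"hand": 1, "travel": [-35, 3.5, 0], "yaw": 0}, {"hand": 1, "travel": [-29, 3, 0], "yaw": 0}, {"hand": 1, "travel": [0, 0, 15], "yaw": 0}, {"hand": 1, "travel": [0, 0, 15], "yaw": 0}, {"hand": 1, "travel": [0, 0, 15], "yaw": 0}, {"hand": 1, "travel": [0, 0, 0], "yaw": 0}])

```text
t: 24.35
tcp_pos: [0.61, -0.0772, 0.1354]
tool_rot: [0.677, 0.736, -0.002, -0.004]
force: [-0.2, 0.2, -4.5]
finger_gap: 0.118
```

```bash
python3 - <<'E'
from h import *
print(totool([.618,-.077,.126]))
a=snap("scene");crop(a,120,130,280,270,5,"pics/y0.png")
E
```

```text
t 24.35 tcp [ 0.61   -0.0772  0.1354] f [-0.2  0.2 -4.5] gap 0.118 q [-0.31  0.64  1.54 -0.    0.98 -0.39]
toolx [-0.083  0.997  0.004] y [ 0.996  0.083 -0.009] z [-0.009  0.003 -1.   ]
[-0.5  8.1  9.3]
```

View pics/y0.png

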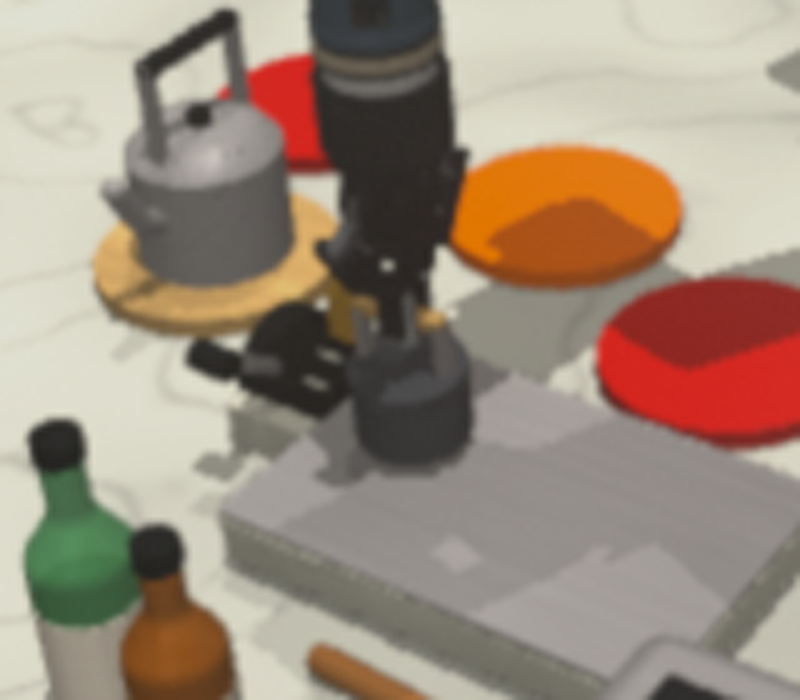

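>>> servo_tool(increments=[{"hand": 1, "travel": [0, 7, 3], "yaw": 0}, {"hand": 1, "travel": [0, 0, 3], "yaw": 0}, {"hand": 1, "travel": [0, 0, 2], "yaw": 0}, {"hand": 1, "travel": [0, 0, 1], "yaw": 0}, {"hand": 1, "travel": [0, 0, 0], "yaw": 0}])

```text
t: 24.9
tcp_pos: [0.6202, -0.0771, 0.131]
tool_rot: [0.677, 0.736, -0.0, -0.0]
force: [-0.7, 0.3, -5.6]
finger_gap: 0.12
```

>>> servo_tool(increments=[{"hand": 1, "travel": [0, 0, 2], "yaw": 0}, {"hand": 1, "travel": [0, 0, 2], "yaw": 0}, {"hand": 1, "travel": [0, 0, 1], "yaw": 0}, {"hand": 1, "travel": [0, 0, 0], "yaw": 0}])

```text
t: 25.3
tcp_pos: [0.6203, -0.0773, 0.1262]
tool_rot: [0.677, 0.736, -0.0, 0.0]
force: [-1.0, 1.1, -3.0]
finger_gap: 0.119
```

>>> servo_tool(increments=[{"hand": 1, "travel": [0, 0, 1.5], "yaw": 0}, {"hand": 1, "travel": [0, 0, 0], "yaw": 0}])

```text
t: 25.5
tcp_pos: [0.6203, -0.0773, 0.1261]
tool_rot: [0.677, 0.736, -0.0, 0.0]
force: [-3.7, 1.4, 5.6]
finger_gap: 0.119
```

>>> servo_tool(increments=[{"hand": 0.5, "travel": [0, 0, 0], "yaw": 0}, {"hand": 0.5, "travel": [0, 0, 0], "yaw": 0}, {"hand": 0.5, "travel": [0, 0, 0], "yaw": 0}, {"hand": 0.5, "travel": [0, 0, 0], "yaw": 0}, {"hand": 0.5, "travel": [0, 0, -15], "yaw": 0}, {"hand": 0.5, "travel": [0, 0, -40], "yaw": 0}, {"hand": 0.5, "travel": [0, 0, -45], "yaw": 0}, {"hand": 0.4, "travel": [0, 0, -30], "yaw": 0}, {"hand": 0.4, "travel": [0, 0, -30], "yaw": 0}, {"hand": 0.4, "travel": [45, -2, 0], "yaw": 0}, {"hand": 0.4, "travel": [45, -2, 0], "yaw": 0}, {"hand": 0.4, "travel": [45, -2, 0], "yaw": 0}, {"hand": 0.4, "travel": [45, -2, 0], "yaw": 0}, {"hand": 0.4, "travel": [45, -2, 0], "yaw": 0}, {"hand": 0.4, "travel": [45, -2, 0], "yaw": 0}, {"hand": 0.4, "travel": [45, -2, 0], "yaw": 0}, {"hand": 0.4, "travel": [0, 0, 0], "yaw": 0}])

```text
t: 27.2
tcp_pos: [0.5786, 0.2411, 0.2843]
tool_rot: [0.674, 0.738, 0.001, -0.001]
force: [-0.1, -0.2, 0.2]
finger_gap: 0.6
```

```bash
python3 - <<'E'
from h import *
st()
w=snap("wrist","pics/z0.png");bars(w)
a=snap("scene");crop(a,120,130,380,300,3,"pics/z1.png")
E
```

```text
t 27.2 tcp [0.5786 0.2411 0.2843] f [-0.1 -0.2  0.2] gap 0.6 q [0.22 0.48 1.37 0.   1.3  0.12]
toolx [-0.09   0.996  0.003] y [0.996 0.09  0.   ] z [-0.     0.003 -1.   ]
px (29, 350) c [ 0.3013 -0.0383] dir [0.673 0.74 ] L 0.1031
px (297, 104) c [0.6163 0.3069] dir [-0.357  0.934] L 0.059
px (330, 28) c [0.638  0.3783] dir [-0.163  0.987] L 0.0485
```

View pics/z0.png

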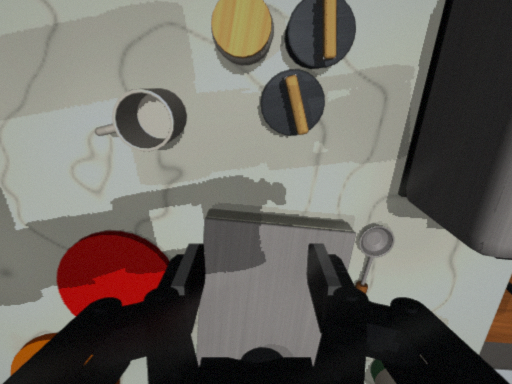

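View pics/z1.png

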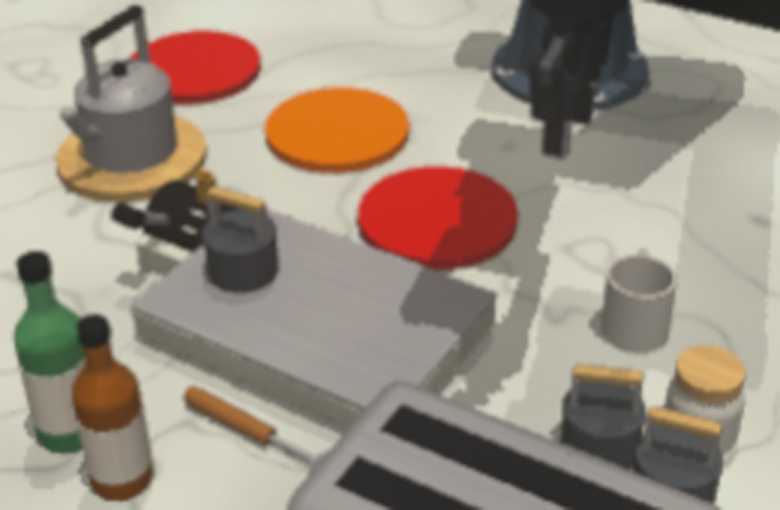

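Pot A is upright on the plate. Next is pot B at (0.616, 0.307), whose bar is turned about 16° from the tool.

```bash
python3 - <<'E'
from h import *
print(totool([.6163,.3069,.15]))
E
```

```text
t 27.3 tcp [0.5797 0.2365 0.2842] f [-0.6 -0.8 -0.2] gap 0.597 q [ 0.21  0.48  1.37 -0.    1.3   0.12]
toolx [-0.086  0.996 -0.001] y [ 0.996  0.086 -0.   ] z [ 0.    -0.001 -1.   ]
[ 67.1  42.5 134.1]
```

>>> servo_tool(increments=[{"hand": 0.4, "travel": [33, 21, 0], "yaw": 0}, {"hand": 0.4, "travel": [34, 21.5, 0], "yaw": 0}, {"hand": 0.4, "travel": [0, 0, 0], "yaw": -8}, {"hand": 0.4, "travel": [0, 0, 0], "yaw": -7.5}, {"hand": 0.4, "travel": [0, 0, 45], "yaw": 0}, {"hand": 0.4, "travel": [0, 0, 45], "yaw": 0}, {"hand": 0.5, "travel": [0, 0, 35], "yaw": 0}, {"hand": 0.5, "travel": [0, 0, 0], "yaw": 0}])

```text
t: 28.1
tcp_pos: [0.6134, 0.3024, 0.1532]
tool_rot: [0.572, 0.82, -0.005, -0.004]
force: [-0.2, -0.3, -0.7]
finger_gap: 0.497
```

```bash
python3 - <<'E'
from h import *
w=snap("wrist","pics/aa0.png")
for c,d,L in bars(w): print(totool([c[0],c[1],.071]))
E
```

```text
px (262, 202) c [0.6159 0.3081] dir [-0.35   0.937] L 0.0588
px (337, 106) c [0.6371 0.3832] dir [-0.169  0.986] L 0.0589
t 28.15 tcp [0.6157 0.3034 0.1567] f [1.2 0.4 0.9] gap 0.5 q [ 0.3   0.69  1.33 -0.    1.13 -0.06]
toolx [-0.345  0.939 -0.   ] y [ 0.939  0.345 -0.007] z [-0.006 -0.002 -1.   ]
[ 4.3  2.4 85.7]
t 28.15 tcp [0.6157 0.3034 0.1567] f [1.2 0.4 0.9] gap 0.5 q [ 0.3   0.69  1.33 -0.    1.13 -0.06]
toolx [-0.345  0.939 -0.   ] y [ 0.939  0.345 -0.007] z [-0.006 -0.002 -1.   ]
[67.6 48.1 85.4]
```

View pics/aa0.png

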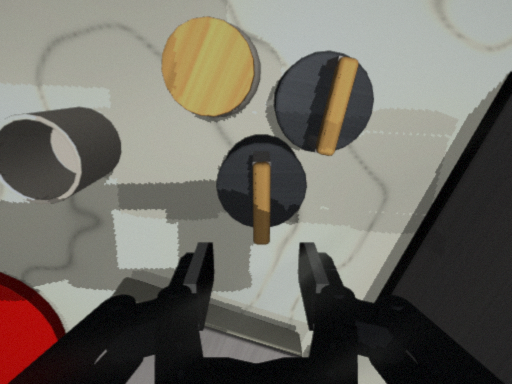

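>>> servo_tool(increments=[{"hand": 0.5, "travel": [4, 2, 0], "yaw": 0}, {"hand": 0.5, "travel": [0, 0, 0], "yaw": 0}, {"hand": 0.5, "travel": [0, 0, 35], "yaw": 0}, {"hand": 0.5, "travel": [0, 0, 35], "yaw": 0}, {"hand": 0.5, "travel": [0, 0, 14], "yaw": 0}, {"hand": 0.5, "travel": [0, 0, 0], "yaw": 0}, {"hand": 1, "travel": [0, 0, 0], "yaw": 0}, {"hand": 1, "travel": [0, 0, 0], "yaw": 0}, {"hand": 1, "travel": [0, 0, 0], "yaw": 0}, {"hand": 1, "travel": [0, 0, 0], "yaw": 0}, {"hand": 1, "travel": [0, 0, 0], "yaw": 0}, {"hand": 1, "travel": [0, 0, 0], "yaw": 0}], newtons=80)

```text
t: 29.35
tcp_pos: [0.618, 0.3106, 0.0773]
tool_rot: [0.571, 0.821, 0.001, 0.001]
force: [-1.2, -0.8, 7.0]
finger_gap: 0.116
```

>>> servo_tool(increments=[{"hand": 1, "travel": [0, 0, -15], "yaw": 0}, {"hand": 1, "travel": [0, 0, -35], "yaw": 0}, {"hand": 1, "travel": [0, 0, -40], "yaw": 0}, {"hand": 1, "travel": [0, 0, -20], "yaw": 0}, {"hand": 1, "travel": [0, 0, 0], "yaw": 8}, {"hand": 1, "travel": [0, 0, 0], "yaw": 7.5}, {"hand": 1, "travel": [0, 0, 0], "yaw": 0}])

```text
t: 30.05
tcp_pos: [0.6171, 0.3102, 0.1859]
tool_rot: [0.677, 0.736, 0.0, 0.0]
force: [0.4, 0.7, -2.9]
finger_gap: 0.117
```

```bash
python3 - <<'E'
from h import *
print(totool([.62,.011,.17]))
a=snap("scene");crop(a,220,130,380,290,4,"pics/ab0.png")
E
```

```text
t 30.05 tcp [0.6171 0.3102 0.1859] f [ 0.4  0.7 -2.9] gap 0.117 q [0.3  0.66 1.3  0.   1.18 0.22]
toolx [-0.084  0.996  0.   ] y [0.996 0.084 0.   ] z [ 0.  0. -1.]
[-298.4  -22.2   15.8]
```

View pics/ab0.png

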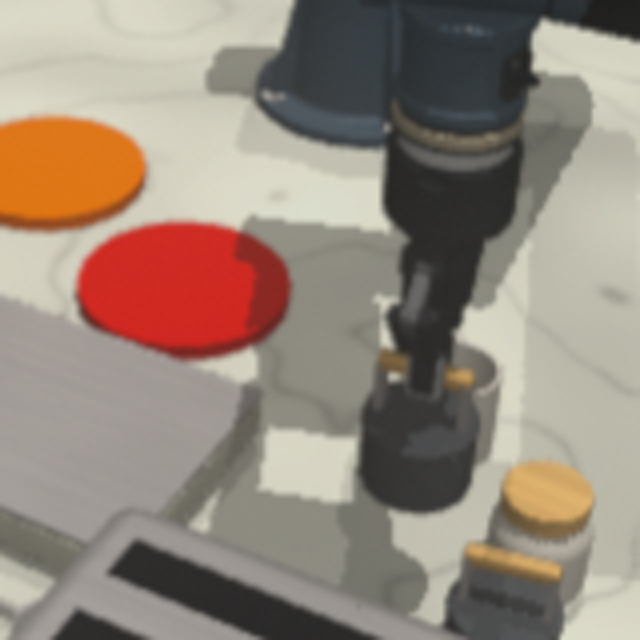

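>>> servo_tool(increments=[{"hand": 1, "travel": [-17, -1, 0], "yaw": 0}, {"hand": 1, "travel": [-35, -2.6, 0], "yaw": 0}, {"hand": 1, "travel": [-35, -2.6, 0], "yaw": 0}, {"hand": 1, "travel": [-35, -2.6, 0], "yaw": 0}, {"hand": 1, "travel": [-35, -2.6, 0], "yaw": 0}, {"hand": 1, "travel": [-35, -2.6, 0], "yaw": 0}, {"hand": 1, "travel": [-35, -2.6, 0], "yaw": 0}, {"hand": 1, "travel": [-35, -2.6, 0], "yaw": 0}, {"hand": 1, "travel": [-35, -2.6, 0], "yaw": 0}, {"hand": 1, "travel": [0, 0, 0], "yaw": 0}, {"hand": 1, "travel": [0, 0, 15], "yaw": 0}, {"hand": 1, "travel": [0, 0, 15], "yaw": 0}, {"hand": 1, "travel": [0, 0, 15], "yaw": 0}, {"hand": 1, "travel": [0, 0, 5], "yaw": 0}, {"hand": 1, "travel": [0, 0, 0], "yaw": 0}])

```text
t: 31.6
tcp_pos: [0.6196, 0.0125, 0.1345]
tool_rot: [0.677, 0.736, -0.001, -0.001]
force: [0.1, 0.1, -3.0]
finger_gap: 0.113
```

```bash
python3 - <<'E'
from h import *
print(totool([.62,.0125,.1273]))
a=snap("scene");crop(a,140,130,300,270,5,"pics/ac0.png")
E
```

```text
t 31.6 tcp [0.6196 0.0125 0.1345] f [ 0.1  0.1 -3. ] gap 0.113 q [-0.16  0.64  1.53 -0.    0.98 -0.24]
toolx [-0.085  0.996  0.001] y [ 0.996  0.085 -0.002] z [-0.002  0.    -1.   ]
[-0.   0.4  7.2]
```

View pics/ac0.png

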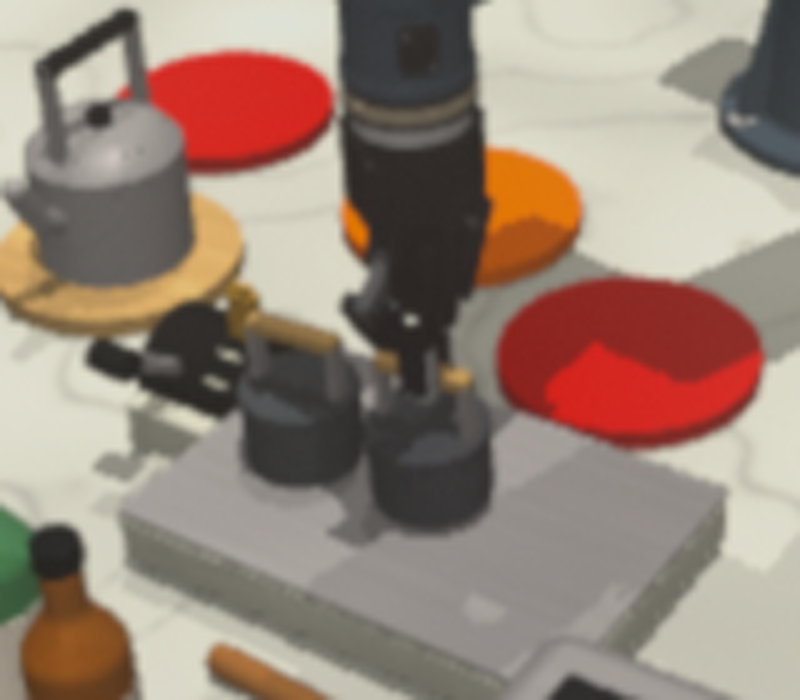

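>>> servo_tool(increments=[{"hand": 1, "travel": [0, 0, 2.5], "yaw": 0}, {"hand": 1, "travel": [0, 0, 2.5], "yaw": 0}, {"hand": 1, "travel": [0, 0, 1.5], "yaw": 0}, {"hand": 1, "travel": [0, 0, 0], "yaw": 0}])

```text
t: 32.05
tcp_pos: [0.6203, 0.0125, 0.1289]
tool_rot: [0.677, 0.736, -0.0, -0.0]
force: [-0.6, 0.2, -3.4]
finger_gap: 0.118
```

>>> servo_tool(increments=[{"hand": 1, "travel": [0, 0, 1.5], "yaw": 0}, {"hand": 1, "travel": [0, 0, 0], "yaw": 0}])

```text
t: 32.25
tcp_pos: [0.6206, 0.0124, 0.1276]
tool_rot: [0.677, 0.736, 0.0, 0.0]
force: [0.6, -0.8, -2.9]
finger_gap: 0.12
```

>>> servo_tool(increments=[{"hand": 1, "travel": [0, 0, 1.5], "yaw": 0}, {"hand": 1, "travel": [0, 0, 0], "yaw": 0}])

```text
t: 32.45
tcp_pos: [0.6205, 0.0124, 0.1275]
tool_rot: [0.677, 0.736, 0.0, 0.0]
force: [-2.3, -0.1, 5.7]
finger_gap: 0.121
```

>>> servo_tool(increments=[{"hand": 0.5, "travel": [0, 0, 0], "yaw": 0}, {"hand": 0.5, "travel": [0, 0, 0], "yaw": 0}, {"hand": 0.5, "travel": [0, 0, 0], "yaw": 0}, {"hand": 0.5, "travel": [0, 0, 0], "yaw": 0}, {"hand": 0.5, "travel": [0, 0, -15], "yaw": 0}, {"hand": 0.5, "travel": [0, 0, -40], "yaw": 0}, {"hand": 0.5, "travel": [0, 0, -45], "yaw": 0}, {"hand": 0.4, "travel": [0, 0, -30], "yaw": 0}, {"hand": 0.4, "travel": [0, 0, -30], "yaw": 0}, {"hand": 0.4, "travel": [45, 4, 0], "yaw": 0}, {"hand": 0.4, "travel": [45, 4, 0], "yaw": 0}, {"hand": 0.4, "travel": [45, 4, 0], "yaw": 0}, {"hand": 0.4, "travel": [45, 4, 0], "yaw": 0}, {"hand": 0.4, "travel": [45, 4, 0], "yaw": 0}, {"hand": 0.4, "travel": [45, 4, 0], "yaw": 0}, {"hand": 0.4, "travel": [0, 0, 0], "yaw": 0}])

```text
t: 34.05
tcp_pos: [0.6207, 0.2896, 0.2854]
tool_rot: [0.674, 0.738, 0.001, -0.001]
force: [-0.2, -1.2, -0.4]
finger_gap: 0.601
```

```bash
python3 - <<'E'
from h import *
w=snap("wrist","pics/ad0.png")
for c,d,L in bars(w): print(totool([c[0],c[1],.15]))
a=snap("scene");crop(a,120,130,380,300,3,"pics/ad1.png")
E
```

```text
px (14, 364) c [ 0.3184 -0.0181] dir [0.669 0.743] L 0.0802
px (316, 345) c [0.7234 0.0525] dir [0.046 0.999] L 0.0433
px (280, 73) c [0.6375 0.3832] dir [-0.169  0.986] L 0.0594
t 34.1 tcp [0.621  0.2865 0.2853] f [-0.9 -1.  -0.4] gap 0.602 q [0.27 0.56 1.21 0.   1.37 0.18]
toolx [-0.088  0.996  0.   ] y [ 0.996  0.088 -0.   ] z [-0.  0. -1.]
[-276.7 -328.2  135.4]
t 34.1 tcp [0.621  0.2865 0.2853] f [-0.9 -1.  -0.4] gap 0.602 q [0.27 0.56 1.21 0.   1.37 0.18]
toolx [-0.088  0.996  0.   ] y [ 0.996  0.088 -0.   ] z [-0.  0. -1.]
[-242.2   81.4  135.3]
t 34.1 tcp [0.621  0.2865 0.2853] f [-0.9 -1.  -0.4] gap 0.602 q [0.27 0.56 1.21 0.   1.37 0.18]
toolx [-0.088  0.996  0.   ] y [ 0.996  0.088 -0.   ] z [-0.  0. -1.]
[ 94.8  25.1 135.3]
```

View pics/ad0.png

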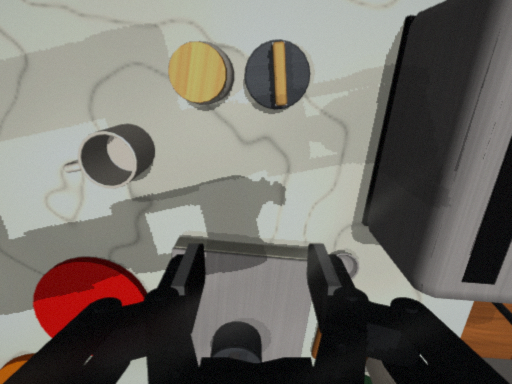

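View pics/ad1.png

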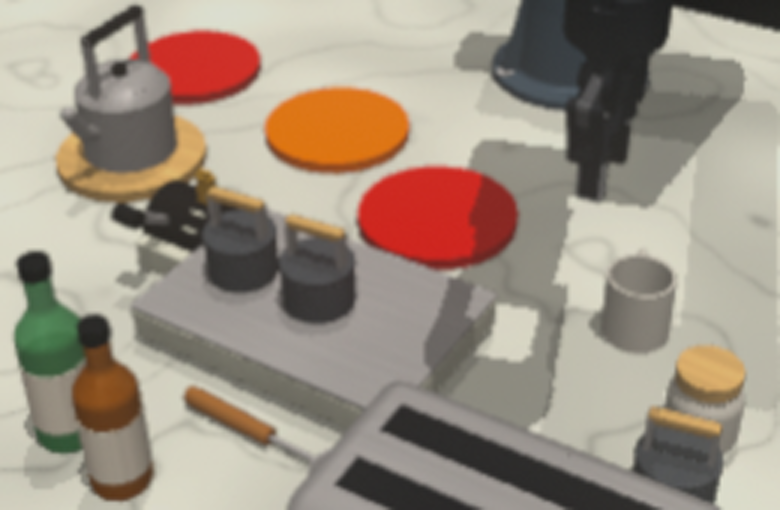

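Two pots are on the plate. Pot C is at (0.6375, 0.383).

>>> servo_tool(increments=[{"hand": 0.5, "travel": [32, 8, 0], "yaw": 0}, {"hand": 0.5, "travel": [32, 8, 0], "yaw": 0}, {"hand": 0.5, "travel": [31, 9, 0], "yaw": 0}, {"hand": 0.5, "travel": [0, 0, 0], "yaw": -4.7}, {"hand": 0.5, "travel": [0, 0, 45], "yaw": 0}, {"hand": 0.5, "travel": [0, 0, 45], "yaw": 0}, {"hand": 0.5, "travel": [0, 0, 35], "yaw": 0}, {"hand": 0.5, "travel": [0, 0, 0], "yaw": 0}, {"hand": 0.5, "travel": [0, 0, 0], "yaw": 0}])

```text
t: 35.05
tcp_pos: [0.6395, 0.3788, 0.1609]
tool_rot: [0.647, 0.763, -0.0, -0.0]
force: [-0.3, -0.3, 0.3]
finger_gap: 0.499
```

```bash
python3 - <<'E'
from h import *
w=snap("wrist","pics/ae0.png")
for c,d,L in bars(w): print(totool([c[0],c[1],.071]))
E
```

```text
px (252, 196) c [0.6375 0.3848] dir [-0.16   0.987] L 0.0588
t 35.1 tcp [0.6406 0.3796 0.163 ] f [-0.5 -0.5  1.4] gap 0.499 q [ 0.39  0.76  1.16 -0.    1.22  0.22]
toolx [-0.164  0.987  0.001] y [0.987 0.164 0.003] z [ 0.003  0.001 -1.   ]
[ 5.5 -2.5 92. ]
```

View pics/ae0.png

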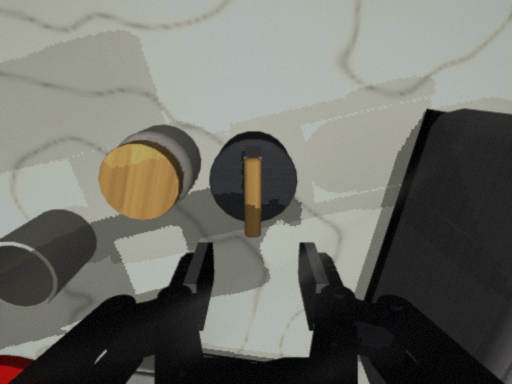

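>>> servo_tool(increments=[{"hand": 0.5, "travel": [4.5, -2, 0], "yaw": 0}, {"hand": 0.5, "travel": [0, 0, 0], "yaw": 0}, {"hand": 0.5, "travel": [0, 0, 38], "yaw": 0}, {"hand": 0.5, "travel": [0, 0, 36], "yaw": 0}, {"hand": 0.5, "travel": [0, 0, 15], "yaw": 0}, {"hand": 0.5, "travel": [0, 0, 0], "yaw": 0}, {"hand": 1, "travel": [0, 0, 0], "yaw": 0}, {"hand": 1, "travel": [0, 0, 0], "yaw": 0}, {"hand": 1, "travel": [0, 0, 0], "yaw": 0}, {"hand": 1, "travel": [0, 0, 0], "yaw": 0}, {"hand": 1, "travel": [0, 0, 0], "yaw": 0}, {"hand": 1, "travel": [0, 0, 0], "yaw": 0}], newtons=80)

```text
t: 36.3
tcp_pos: [0.6366, 0.385, 0.0745]
tool_rot: [0.646, 0.763, 0.001, 0.0]
force: [-3.1, -0.1, 6.8]
finger_gap: 0.122
```

>>> servo_tool(increments=[{"hand": 1, "travel": [0, 0, -15], "yaw": 0}, {"hand": 1, "travel": [0, 0, -35], "yaw": 0}, {"hand": 1, "travel": [0, 0, -40], "yaw": 0}, {"hand": 1, "travel": [0, 0, -20], "yaw": 0}, {"hand": 1, "travel": [0, 0, 0], "yaw": 4.7}, {"hand": 1, "travel": [0, 0, 0], "yaw": 0}])

```text
t: 36.9
tcp_pos: [0.6363, 0.3844, 0.1834]
tool_rot: [0.677, 0.736, 0.001, 0.0]
force: [0.2, -0.5, -5.0]
finger_gap: 0.116
```

```bash
python3 - <<'E'
from h import *
print(totool([.62,.102,.18]))
a=snap("scene");crop(a,220,130,380,290,4,"pics/af0.png")
E
```

```text
t 36.9 tcp [0.6363 0.3844 0.1834] f [ 0.2 -0.5 -5. ] gap 0.116 q [ 0.39  0.74  1.14 -0.    1.26  0.31]
toolx [-0.084  0.996  0.   ] y [0.996 0.084 0.002] z [ 0.002  0.001 -1.   ]
[-280.   -39.9    3.2]
```

View pics/af0.png

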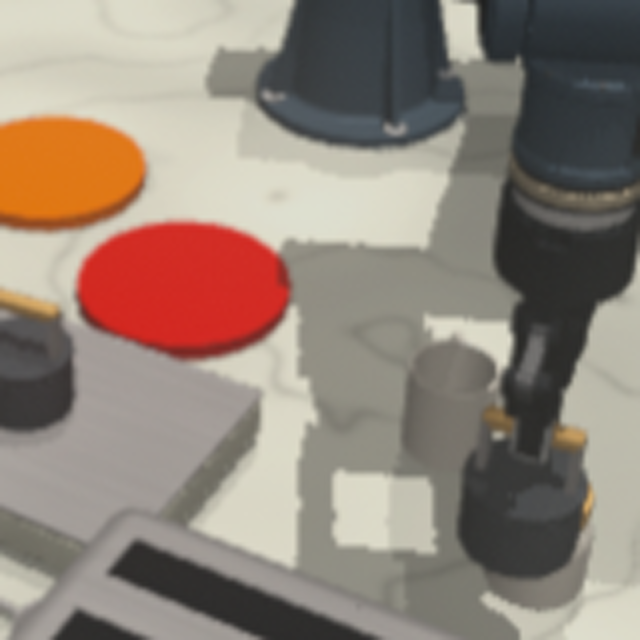

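>>> servo_tool(increments=[{"hand": 1, "travel": [-17, -3, 0], "yaw": 0}, {"hand": 1, "travel": [-33, -4.7, 0], "yaw": 0}, {"hand": 1, "travel": [-33, -4.7, 0], "yaw": 0}, {"hand": 1, "travel": [-33, -4.7, 0], "yaw": 0}, {"hand": 1, "travel": [-33, -4.7, 0], "yaw": 0}, {"hand": 1, "travel": [-33, -4.7, 0], "yaw": 0}, {"hand": 1, "travel": [-33, -4.7, 0], "yaw": 0}, {"hand": 1, "travel": [-33, -4.7, 0], "yaw": 0}, {"hand": 1, "travel": [-33, -4, 0], "yaw": 0}, {"hand": 1, "travel": [0, 0, 0], "yaw": 0}, {"hand": 1, "travel": [0, 0, 15], "yaw": 0}, {"hand": 1, "travel": [0, 0, 15], "yaw": 0}, {"hand": 1, "travel": [0, 0, 15], "yaw": 0}, {"hand": 1, "travel": [0, 0, 5], "yaw": 0}, {"hand": 1, "travel": [0, 0, 0], "yaw": 0}])

```text
t: 38.45
tcp_pos: [0.6187, 0.1015, 0.1305]
tool_rot: [0.677, 0.736, -0.001, -0.001]
force: [0.1, 0.5, -4.5]
finger_gap: 0.121
```

```bash
python3 - <<'E'
from h import *
print(totool([.62,.10,.1245]))
a=snap("scene");crop(a,140,130,300,270,5,"pics/ag0.png")
E
```

```text
t 38.45 tcp [0.6187 0.1015 0.1305] f [ 0.1  0.5 -4.5] gap 0.121 q [-0.02  0.65  1.51  0.    0.98 -0.1 ]
toolx [-0.085  0.996  0.   ] y [ 0.996  0.085 -0.003] z [-0.003  0.    -1.   ]
[-1.6  1.2  6. ]
```

View pics/ag0.png

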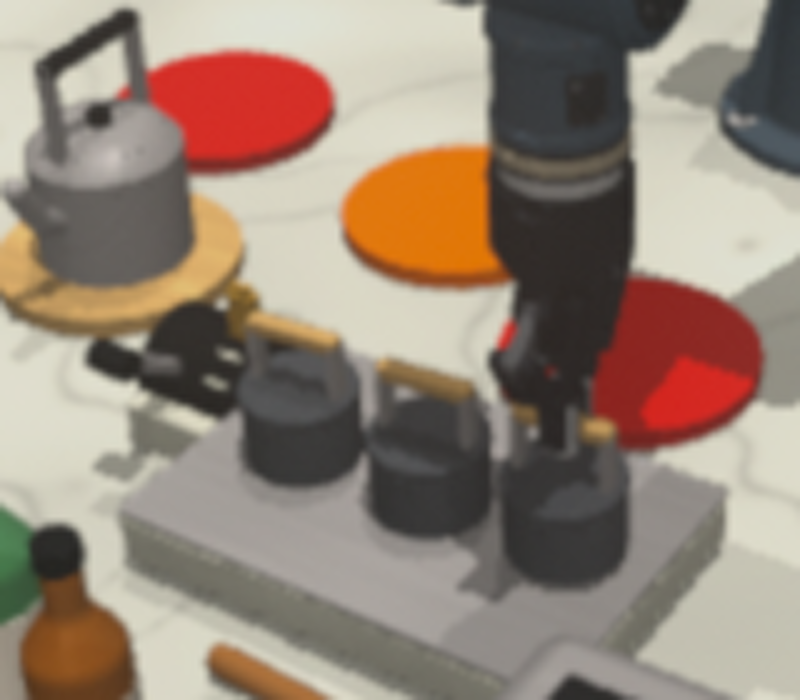

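>>> servo_tool(increments=[{"hand": 1, "travel": [-1, 0, 2.5], "yaw": 0}, {"hand": 1, "travel": [0, 0, 2], "yaw": 0}, {"hand": 1, "travel": [0, 0, 1], "yaw": 0}, {"hand": 1, "travel": [0, 0, 0], "yaw": 0}])

```text
t: 38.9
tcp_pos: [0.6198, 0.1, 0.1265]
tool_rot: [0.677, 0.736, 0.0, 0.0]
force: [0.4, 0.6, -5.1]
finger_gap: 0.114
```

>>> servo_tool(increments=[{"hand": 1, "travel": [0, 0, 1.5], "yaw": 0}, {"hand": 1, "travel": [0, 0, 0], "yaw": 0}])

```text
t: 39.1
tcp_pos: [0.6198, 0.1, 0.1248]
tool_rot: [0.677, 0.736, -0.0, -0.0]
force: [-0.6, 0.7, -3.7]
finger_gap: 0.117
```

>>> servo_tool(increments=[{"hand": 1, "travel": [0, 0, 1.5], "yaw": 0}, {"hand": 1, "travel": [0, 0, 0], "yaw": 0}])

```text
t: 39.3
tcp_pos: [0.6197, 0.1, 0.1247]
tool_rot: [0.677, 0.736, -0.0, 0.0]
force: [-3.3, -0.4, 3.2]
finger_gap: 0.115
```

>>> servo_tool(increments=[{"hand": 0.5, "travel": [0, 0, 0], "yaw": 0}, {"hand": 0.5, "travel": [0, 0, 0], "yaw": 0}, {"hand": 0.5, "travel": [0, 0, 0], "yaw": 0}, {"hand": 0.5, "travel": [0, 0, 0], "yaw": 0}, {"hand": 0.5, "travel": [0, 0, -15], "yaw": 0}, {"hand": 0.5, "travel": [0, 0, -40], "yaw": 0}, {"hand": 0.5, "travel": [0, 0, -45], "yaw": 0}, {"hand": 0.4, "travel": [0, 0, -40], "yaw": 0}, {"hand": 0.4, "travel": [0, 0, -40], "yaw": 0}, {"hand": 0.4, "travel": [-40, -10, 0], "yaw": 0}, {"hand": 0.4, "travel": [-40, -10, 0], "yaw": 0}, {"hand": 0.4, "travel": [-40, -10, 0], "yaw": 0}, {"hand": 0.4, "travel": [-40, -10, 0], "yaw": 0}, {"hand": 0.4, "travel": [0, 0, 0], "yaw": 0}, {"hand": 0.4, "travel": [0, 0, 0], "yaw": 0}])

```text
t: 40.8
tcp_pos: [0.5933, -0.0637, 0.3044]
tool_rot: [0.678, 0.735, 0.0, 0.0]
force: [0.2, 0.3, -0.3]
finger_gap: 0.6
```

```bash
python3 - <<'E'
from h import *
w=snap("wrist","pics/ah0.png");bars(w,z=.144)
b=snap("side","pics/ah2.png")
a=snap("scene");crop(a,120,130,380,300,3,"pics/ah1.png")
st()
E
```

```text
px (278, 189) c [ 0.6188 -0.0804] dir [-0.103  0.995] L 0.0593
px (383, 108) c [0.7069 0.0054] dir [0.064 0.998] L 0.07
px (289, 96) c [0.6193 0.0097] dir [-0.088  0.996] L 0.0588
t 40.95 tcp [ 0.5935 -0.0616  0.3039] f [ 1.1  1.5 -0.6] gap 0.6 q [-0.29  0.42  1.42  0.    1.31 -0.38]
toolx [-0.085  0.996  0.   ] y [0.996 0.085 0.001] z [ 0.001  0.    -1.   ]
```

View pics/ah0.png

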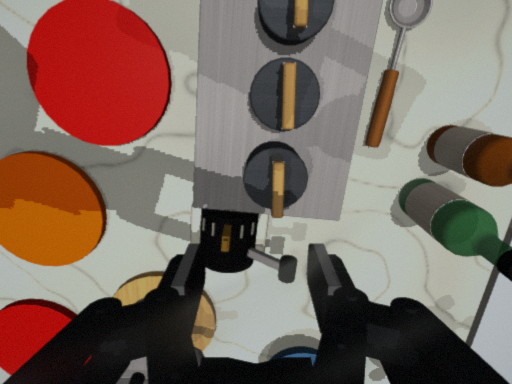

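View pics/ah1.png

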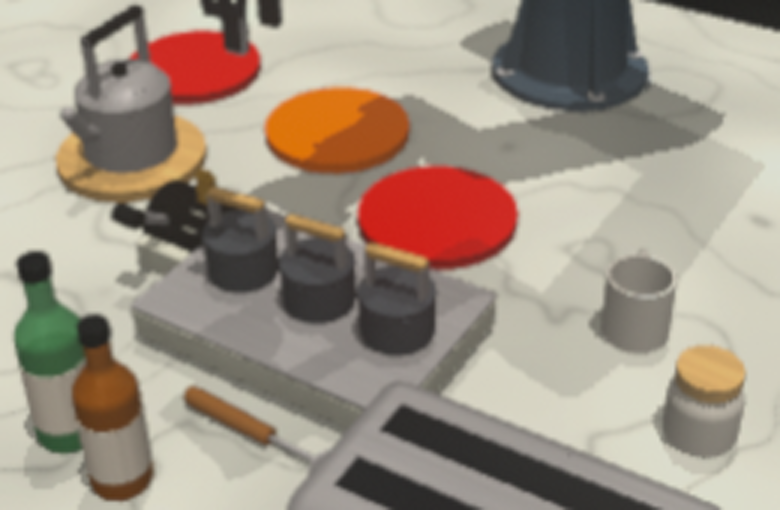

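View pics/ah2.png

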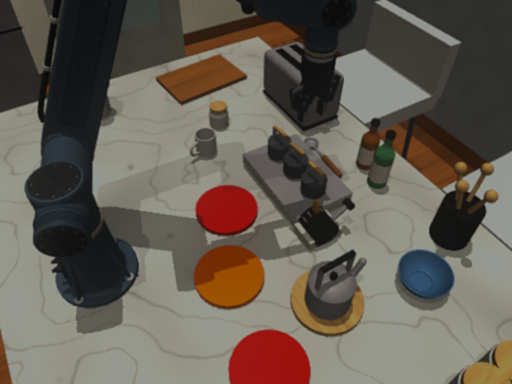

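All three pots are upright on the plate, at bar centres y of about -0.080, 0.010 and 0.10. The kettle is on the board and the lever still at full. Next I go over the lever to measure the pointer.

>>> servo_tool(increments=[{"hand": 0.4, "travel": [-40, 0, 0], "yaw": 0}, {"hand": 0.4, "travel": [-45, 0, 0], "yaw": 0}, {"hand": 0.4, "travel": [-45, 0, 0], "yaw": 0}, {"hand": 0.4, "travel": [0, 0, 0], "yaw": -8.5}, {"hand": 0.4, "travel": [0, 0, 0], "yaw": -8.5}, {"hand": 0.4, "travel": [0, 0, 0], "yaw": -8.5}, {"hand": 0.4, "travel": [0, 0, 0], "yaw": -8.5}, {"hand": 0.4, "travel": [0, 0, 0], "yaw": -8.5}, {"hand": 0.4, "travel": [0, 0, 0], "yaw": -8.5}, {"hand": 0.4, "travel": [0, 0, 0], "yaw": -8.5}, {"hand": 0.4, "travel": [0, 0, 0], "yaw": -8.5}, {"hand": 0.4, "travel": [0, 0, 0], "yaw": -8.5}, {"hand": 0.4, "travel": [0, 0, 0], "yaw": -8.5}, {"hand": 0.4, "travel": [0, 0, 40], "yaw": 0}, {"hand": 0.4, "travel": [0, 0, 40], "yaw": 0}, {"hand": 0.4, "travel": [0, 0, 0], "yaw": 0}, {"hand": 0.4, "travel": [0, 0, 0], "yaw": 0}])

```text
t: 42.65
tcp_pos: [0.6046, -0.1912, 0.2234]
tool_rot: [0.001, 1.0, 0.0, -0.001]
force: [0.6, -1.0, 0.5]
finger_gap: 0.601
```

```bash
python3 - <<'E'
from h import *
st()
w=snap("wrist","pics/ai0.png");crop(w,180,110,320,260,5,"pics/ai1.png")
a=snap("scene");crop(a,145,165,225,225,10,"pics/ai2.png")
b=snap("side");crop(b,290,180,370,250,10,"pics/ai3.png")
E
```

```text
t 42.65 tcp [ 0.6046 -0.1912  0.2234] f [ 0.6 -1.   0.5] gap 0.601 q [-0.48  0.55  1.42  0.    1.18 -2.05]
toolx [-1.     0.002  0.001] y [0.002 1.    0.001] z [-0.001  0.001 -1.   ]
```

View pics/ai1.png

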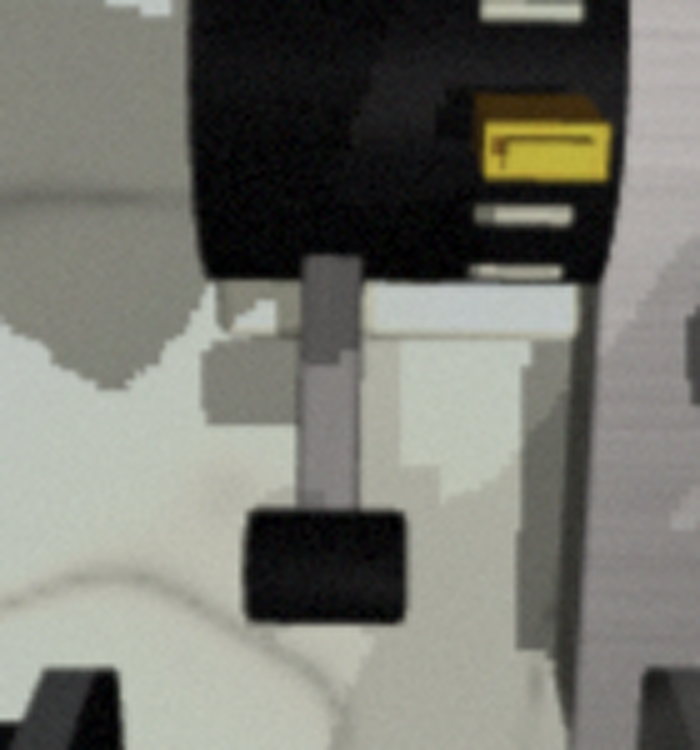

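View pics/ai2.png

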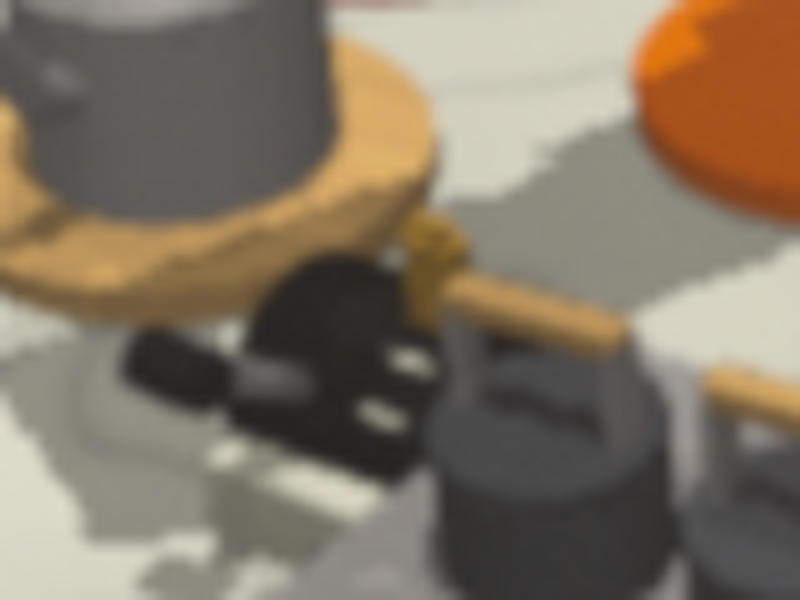

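View pics/ai3.png

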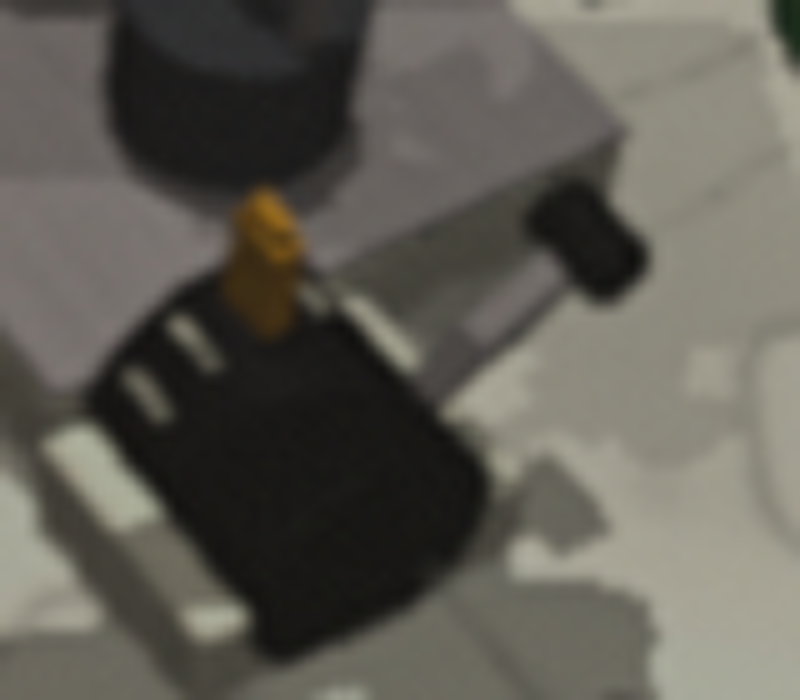

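```bash
python3 - <<'E'
from h import *
from scipy.optimize import least_squares
w=snap("wrist");a=snap("scene");b=snap("side")
K=[(w,(245.2,223.2)),(a,(162.8,201.8)),(b,(348.8,204.3))];T=[(w,(289.4,140.4)),(a,(188.7,188.8)),(b,(317.0,202.2))]
def pts(v,yaw=-.01):
    p=np.array([v[0],v[1],.035]);c,s=np.cos(yaw),np.sin(yaw);ex=np.array([c,s,0]);ey=np.array([-s,c,0]);ez=np.array([0,0,1])
    k=p+.1*(np.sin(.95)*ex+np.cos(.95)*ez); t=p+.036*ey+.079*(np.sin(v[2])*ex+np.cos(v[2])*ez); return k,t
for sel in([0,1,2],[0],[1],[2],[0,1],[1,2]):
    def f(v):
        k,t=pts(v); return np.concatenate([proj(K[i][0],k)-K[i][1] for i in sel]+[proj(T[i][0],t)-T[i][1] for i in sel])
    r=least_squares(f,[.5675,-.1985,0.]);print(sel,r.x.round(4),"setptr",(r.x[2]+.95).round(3),r.fun.round(1))
E
```

```text
[0, 1, 2] [ 0.5681 -0.2021 -0.0083] setptr 0.942 [ 0.7 -0.9 -1.9  0.5  0.8 -0.8  0.3 -0.4 -2.1 -1.9  0.9 -1.1]
[0] [ 0.569  -0.2025 -0.0153] setptr 0.935 [ 0.2 -0.  -0.2 -0. ]
[1] [ 0.5655 -0.1944  0.0574] setptr 1.007 [ 0.7  0.8 -0.7 -0.8]
[2] [ 0.5643 -0.2036 -0.0117] setptr 0.938 [ 0.1  0.2 -0.1 -0.2]
[0, 1] [ 0.5685 -0.202  -0.0093] setptr 0.941 [ 0.7 -0.5 -1.9  0.6  0.3 -0.1 -2.2 -1.9]
[1, 2] [ 0.5641 -0.2005  0.0126] setptr 0.963 [-0.6 -0.  -0.7 -0.6 -1.3 -2.1 -0.2 -1.2]
```

The fit over the three views gives a pointer angle of about 0.94 ± 0.03, near upright. I pinch the knob and swing it back.

>>> servo_tool(increments=[{"hand": 0.4, "travel": [-22, -5, 0], "yaw": 0}, {"hand": 0.4, "travel": [-22, -4.5, 0], "yaw": 0}, {"hand": 0.4, "travel": [0, 0, 0], "yaw": 0}, {"hand": 0.4, "travel": [0, 0, 45], "yaw": 0}, {"hand": 0.4, "travel": [0, 0, 45], "yaw": 0}, {"hand": 0.4, "travel": [0, 0, 33], "yaw": 0}, {"hand": 0.4, "travel": [0, 0, 20], "yaw": 0}, {"hand": 0.4, "travel": [0, 0, 0], "yaw": 0}, {"hand": 0.4, "travel": [0, 0, 0], "yaw": 0}])

```text
t: 43.85
tcp_pos: [0.6481, -0.2021, 0.0811]
tool_rot: [0.002, 1.0, -0.0, 0.0]
force: [0.8, 0.3, 0.7]
finger_gap: 0.599
```

>>> servo_tool(increments=[{"hand": 1, "travel": [0, 0, 0], "yaw": 0}, {"hand": 1, "travel": [0, 0, 0], "yaw": 0}, {"hand": 1, "travel": [0, 0, 0], "yaw": 0}, {"hand": 1, "travel": [0, 0, 0], "yaw": 0}, {"hand": 1, "travel": [0, 0, 0], "yaw": 0}], newtons=35)

```text
t: 44.35
tcp_pos: [0.6494, -0.2015, 0.083]
tool_rot: [0.002, 1.0, -0.0, 0.002]
force: [0.5, 3.6, 7.1]
finger_gap: 0.345
```

>>> servo_tool(increments=[{"hand": 1, "travel": [6.2, 0, -7.8], "yaw": 0}, {"hand": 1, "travel": [7, 0, -7.2], "yaw": 0}, {"hand": 1, "travel": [7.6, 0, -6.4], "yaw": 0}, {"hand": 1, "travel": [8.3, 0, -5.6], "yaw": 0}, {"hand": 1, "travel": [8.8, 0, -4.8], "yaw": 0}, {"hand": 1, "travel": [9.2, 0, -3.9], "yaw": 0}, {"hand": 1, "travel": [9.6, 0, -3], "yaw": 0}, {"hand": 1, "travel": [9.8, 0, -2], "yaw": 0}, {"hand": 1, "travel": [9.9, 0, -1], "yaw": 0}, {"hand": 1, "travel": [0, 0, 0], "yaw": 0}, {"hand": 1, "travel": [0, 0, 0], "yaw": 0}])

```text
t: 45.45
tcp_pos: [0.5735, -0.2004, 0.1243]
tool_rot: [0.002, 1.0, 0.0, 0.003]
force: [1.1, 6.5, 5.3]
finger_gap: 0.344
```

```bash
python3 - <<'E'
from h import *
st()
a=snap("scene");crop(a,145,145,225,225,8,"pics/aj2.png")
b=snap("side");crop(b,280,170,370,250,8,"pics/aj3.png")
E
```

```text
t 45.45 tcp [ 0.5735 -0.2004  0.1243] f [1.1 6.5 5.3] gap 0.344 q [-0.52  0.64  1.57  0.    0.93 -2.09]
toolx [-1.     0.004 -0.005] y [0.004 1.    0.001] z [ 0.005  0.001 -1.   ]
```

View pics/aj2.png

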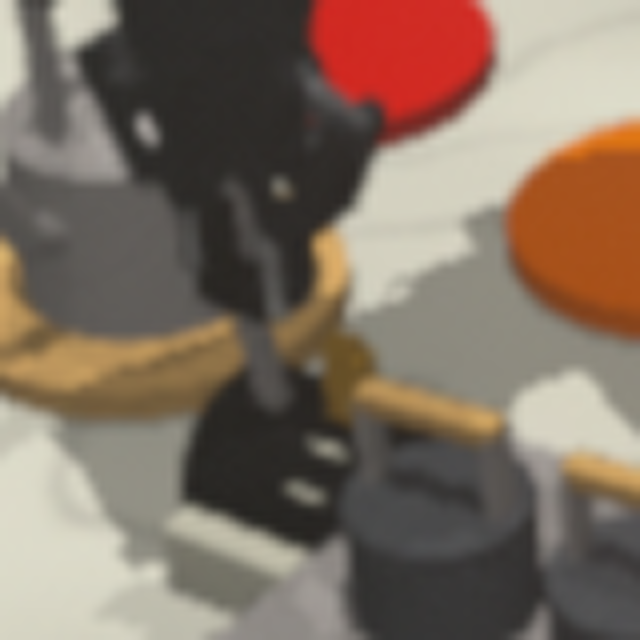

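View pics/aj3.png

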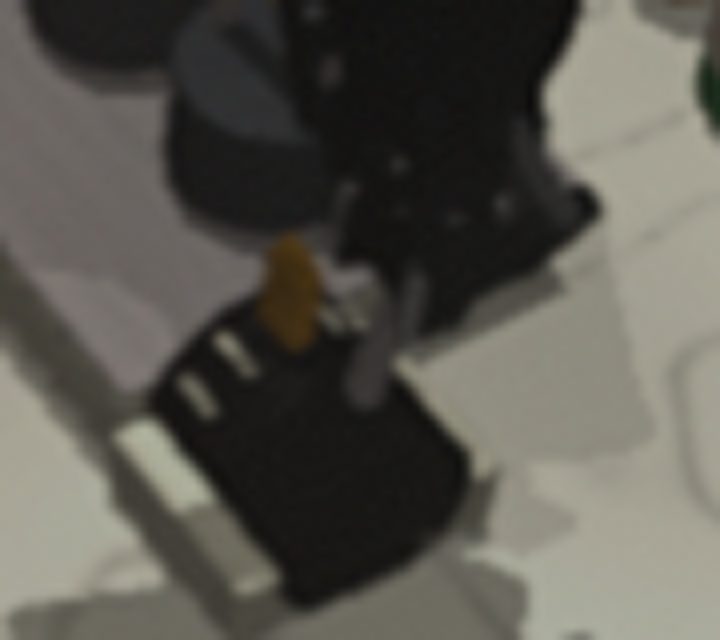

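>>> servo_tool(increments=[{"hand": 1, "travel": [4, 0, 0], "yaw": 0}, {"hand": 1, "travel": [0, 0, 0], "yaw": 0}, {"hand": 0.4, "travel": [0, 0, 0], "yaw": 0}, {"hand": 0.4, "travel": [0, 0, 0], "yaw": 0}, {"hand": 0.4, "travel": [0, 0, 0], "yaw": 0}, {"hand": 0.4, "travel": [0, 0, 0], "yaw": 0}, {"hand": 0.4, "travel": [0, 0, -30], "yaw": 0}, {"hand": 0.4, "travel": [0, 0, -40], "yaw": 0}, {"hand": 0.4, "travel": [-40, 0, -30], "yaw": 0}, {"hand": 0.4, "travel": [-40, 0, 0], "yaw": 0}, {"hand": 0.4, "travel": [0, 0, 0], "yaw": 0}, {"hand": 0.4, "travel": [0, 0, 0], "yaw": 0}])

```text
t: 46.75
tcp_pos: [0.6475, -0.2018, 0.2212]
tool_rot: [0.001, 1.0, 0.0, -0.001]
force: [0.2, 0.1, 0.3]
finger_gap: 0.599
```

```bash
python3 - <<'E'
from h import *
st()
w=snap("wrist","pics/ak0.png");print("cam",(-w["R"].T@w["t"]).round(4));crop(w,190,60,320,190,6,"pics/ak1.png")
a=snap("scene");crop(a,145,145,225,225,8,"pics/ak2.png")
b=snap("side");crop(b,280,170,370,250,8,"pics/ak3.png")
E
```

```text
t 46.75 tcp [ 0.6475 -0.2018  0.2212] f [0.2 0.1 0.3] gap 0.599 q [-0.47  0.61  1.3  -0.    1.23 -2.03]
toolx [-1.     0.003  0.002] y [0.003 1.    0.   ] z [-0.002  0.    -1.   ]
cam [ 0.566  -0.2021  0.3637]
```

View pics/ak0.png

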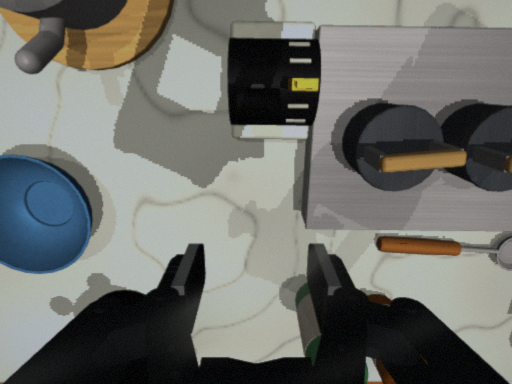

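View pics/ak2.png

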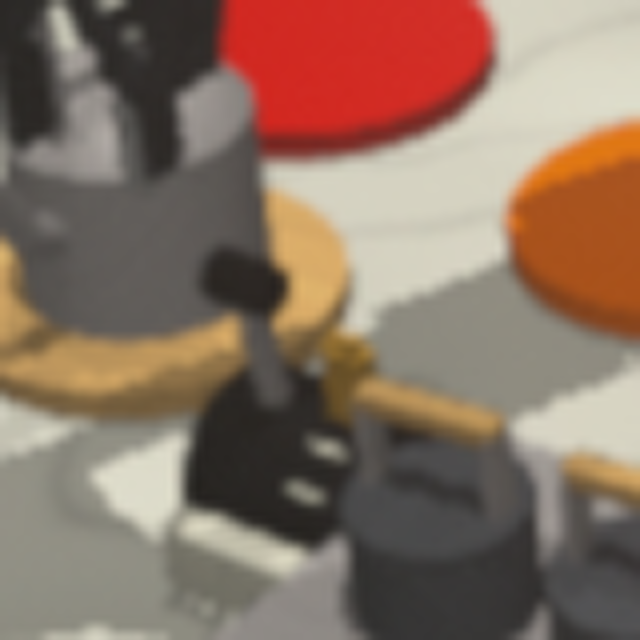

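View pics/ak3.png

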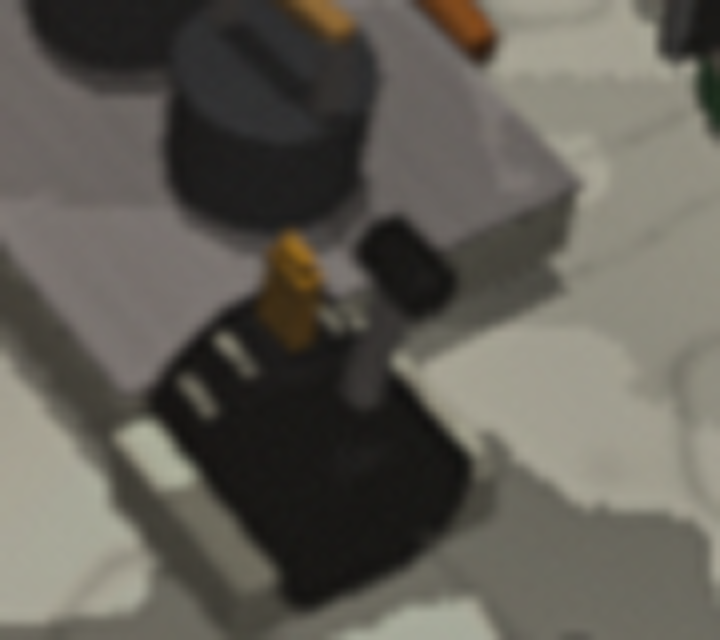

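```bash
python3 - <<'E'
from h import *
w=snap("wrist");g=w["pixels"][15:145,220:330].astype(float)*2.5
cv2.imwrite("pics/al.png",cv2.resize(np.clip(g,0,255).astype(np.uint8),None,fx=6,fy=5.8,interpolation=cv2.INTER_CUBIC)[:600])
E
```

```text
(no output)
```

View pics/al.png

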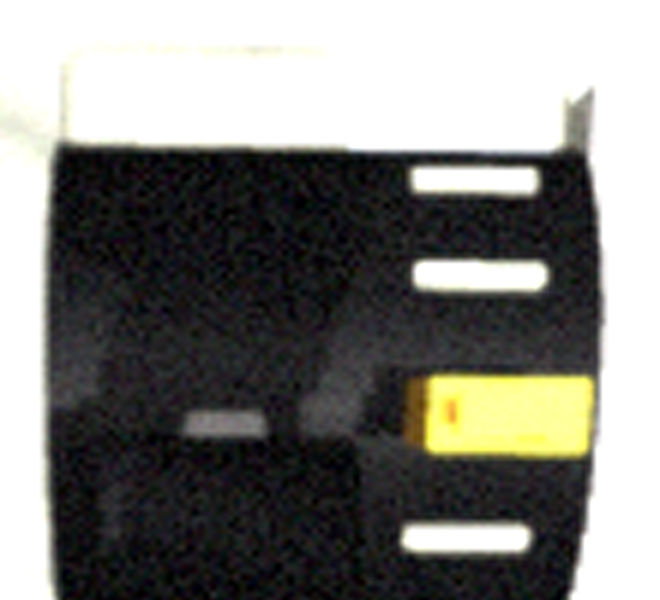

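```bash
python3 - <<'E'
from h import *
from scipy.optimize import least_squares
w=snap("wrist");a=snap("scene");b=snap("side")
def P(pv,r,th,dy=0,yaw=-.01):
    c,s=np.cos(yaw),np.sin(yaw);return np.array([pv[0],pv[1],.035])+dy*np.array([-s,c,0])+r*(np.sin(th)*np.array([c,s,0])+np.cos(th)*np.array([0,0,1]))
for d,pv,kf,uv in((a,(.5655,-.1944),(162.8,201.8),(175.6,180.)),(b,(.5643,-.2036),(348.8,204.3),(330.6,203.1)),(a,(.5681,-.2021),0,(175.6,180.)),(b,(.5681,-.2021),0,(330.6,203.1))):
    r=least_squares(lambda v:proj(d,P(pv,.1,v[0]))-uv,[0.]);print("lever",r.x+.95,r.fun)
for th in(-.1,-.05,0,.05): print(th,proj(w,P((.569,-.2025),.079,th,.036)).round(1),proj(a,P((.5681,-.2021),.079,th,.036)).round(1),proj(b,P((.5681,-.2021),.079,th,.036)).round(1))
E
```

```text
lever [1.08877963] [0.69430735 0.73979646]
lever [1.09172742] [0.2969679  0.82108887]
lever [1.0273107] [-0.54094427 -0.64390092]
lever [1.05809081] [0.0972132  0.25116375]
-0.1 [303.5  78.9] [188.  185.9] [315.6 202.2]
-0.05 [303.3  84.5] [187.2 186.4] [316.8 201.6]
0 [303.  90.] [186.4 187. ] [318. 201.]
0.05 [302.7  95.5] [185.6 187.6] [319.3 200.4]
```

The lever is at about 1.06 and the pointer about 0.93, because the knob slid in the pads. I'll push the knob the rest with shut fingers from the far side.

>>> servo_tool(increments=[{"hand": 1, "travel": [18, 0, 0], "yaw": 0}, {"hand": 1, "travel": [12, 1, 0], "yaw": 0}, {"hand": 1, "travel": [0, 0, 0], "yaw": 0}, {"hand": 1, "travel": [0, 0, 40], "yaw": 0}, {"hand": 1, "travel": [0, 0, 40], "yaw": 0}, {"hand": 1, "travel": [0, 0, 20], "yaw": 0}, {"hand": 1, "travel": [0, 0, 0], "yaw": 0}, {"hand": 1, "travel": [5, 0, 0], "yaw": 0}, {"hand": 1, "travel": [5, 0, 0], "yaw": 0}, {"hand": 1, "travel": [5, 0, 0], "yaw": 0}, {"hand": 1, "travel": [5, 0, 0], "yaw": 0}, {"hand": 1, "travel": [3, 0, 0], "yaw": 0}, {"hand": 1, "travel": [0, 0, 0], "yaw": 0}, {"hand": 1, "travel": [0, 0, 0], "yaw": 0}])

```text
t: 48.5
tcp_pos: [0.5956, -0.2012, 0.1229]
tool_rot: [0.002, 1.0, -0.001, 0.001]
force: [3.4, 0.2, 2.7]
finger_gap: 0.002
```

```bash
python3 - <<'E'
from h import *
st()
a=snap("scene");crop(a,145,145,225,225,8,"pics/am2.png")
b=snap("side");crop(b,280,170,370,250,8,"pics/am3.png")
E
```

```text
t 48.5 tcp [ 0.5956 -0.2012  0.1229] f [3.4 0.2 2.7] gap 0.002 q [-0.5   0.66  1.52  0.    0.96 -2.07]
toolx [-1.     0.004 -0.002] y [ 0.004  1.    -0.001] z [ 0.002 -0.001 -1.   ]
```

View pics/am2.png

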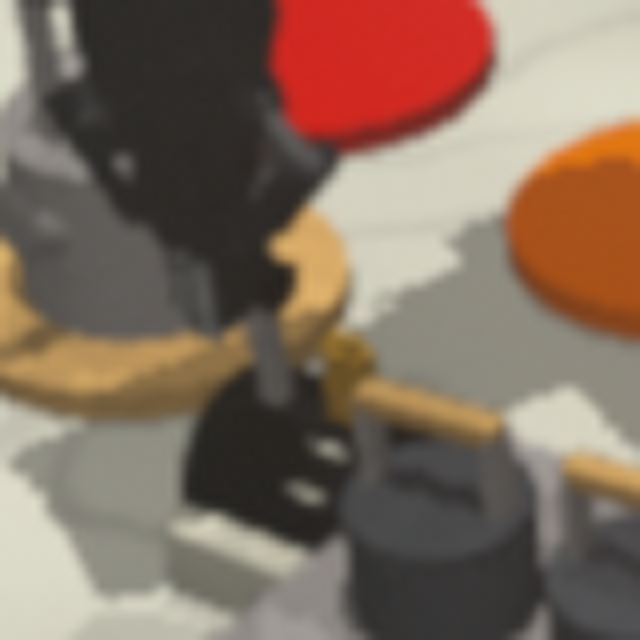

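View pics/am3.png

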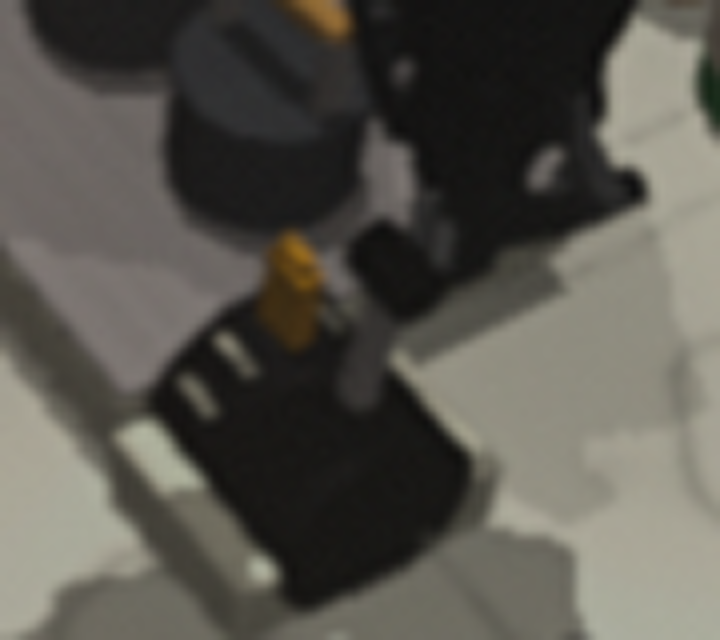

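>>> servo_tool(increments=[{"hand": 1, "travel": [3, 0, 0], "yaw": 0}, {"hand": 1, "travel": [3, 0, 0], "yaw": 0}, {"hand": 1, "travel": [0, 0, 0], "yaw": 0}, {"hand": 1, "travel": [0, 0, 0], "yaw": 0}])

```text
t: 49.0
tcp_pos: [0.588, -0.2006, 0.1217]
tool_rot: [0.002, 1.0, 0.0, -0.001]
force: [1.3, -0.1, 2.0]
finger_gap: -0.003
```

```bash
python3 - <<'E'
from h import *
st()
b=snap("side");crop(b,300,180,350,230,12,"pics/an3.png")
E
```

```text
t 49.0 tcp [ 0.588  -0.2006  0.1217] f [ 1.3 -0.1  2. ] gap -0.003 q [-0.51  0.66  1.53 -0.    0.95 -2.08]
toolx [-1.     0.003  0.002] y [0.003 1.    0.001] z [-0.002  0.001 -1.   ]
```

View pics/an3.png

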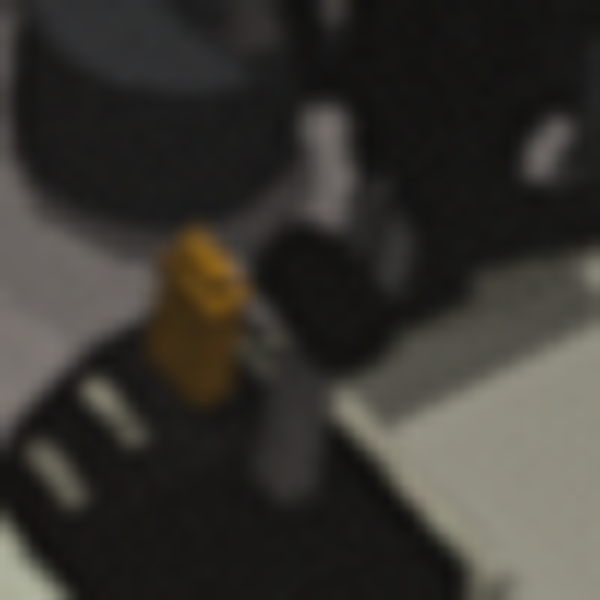

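>>> servo_tool(increments=[{"hand": 1, "travel": [-15, 0, 0], "yaw": 0}, {"hand": 1, "travel": [-15, 0, -20], "yaw": 0}, {"hand": 1, "travel": [0, 0, -40], "yaw": 0}, {"hand": 1, "travel": [-30, 0, -40], "yaw": 0}, {"hand": 1, "travel": [0, 0, 0], "yaw": 0}, {"hand": 1, "travel": [0, 0, 0], "yaw": 0}])

```text
t: 49.65
tcp_pos: [0.6485, -0.2007, 0.2224]
tool_rot: [0.001, 1.0, -0.0, -0.0]
force: [-0.6, -0.1, -0.3]
finger_gap: -0.001
```

```bash
python3 - <<'E'
from h import *
st()
w=snap("wrist");print("cam",(-w["R"].T@w["t"]).round(4))
g=np.clip((w["pixels"][15:145,220:330]/255.)**.45*255,0,255).astype(np.uint8)
cv2.imwrite("pics/ao1.png",cv2.resize(g,None,fx=6,fy=5.8,interpolation=cv2.INTER_CUBIC)[:600])
a=snap("scene");crop(a,160,165,210,215,12,"pics/ao2.png")
b=snap("side");crop(b,300,180,350,230,12,"pics/ao3.png")
E
```

```text
t 49.65 tcp [ 0.6485 -0.2007  0.2224] f [-0.6 -0.1 -0.3] gap -0.001 q [-0.46  0.61  1.29 -0.    1.24 -2.03]
toolx [-1.     0.003  0.001] y [ 0.003  1.    -0.   ] z [-0.001 -0.    -1.   ]
cam [ 0.5668 -0.201   0.3648]
```

View pics/ao1.png

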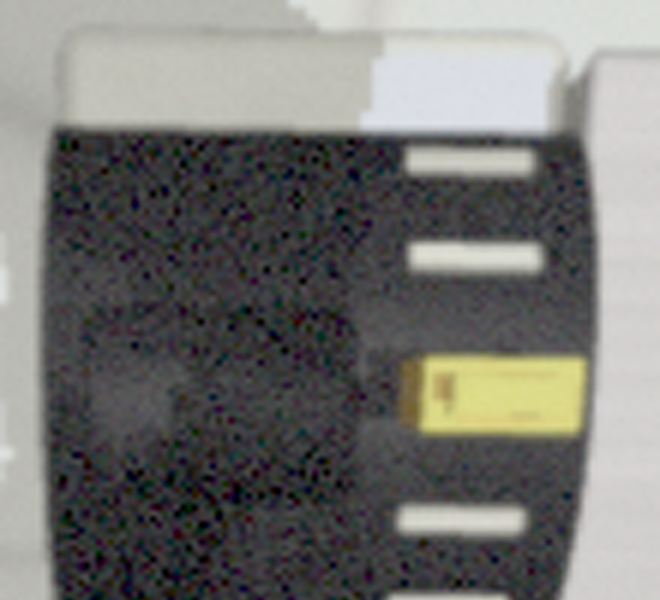

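View pics/ao2.png

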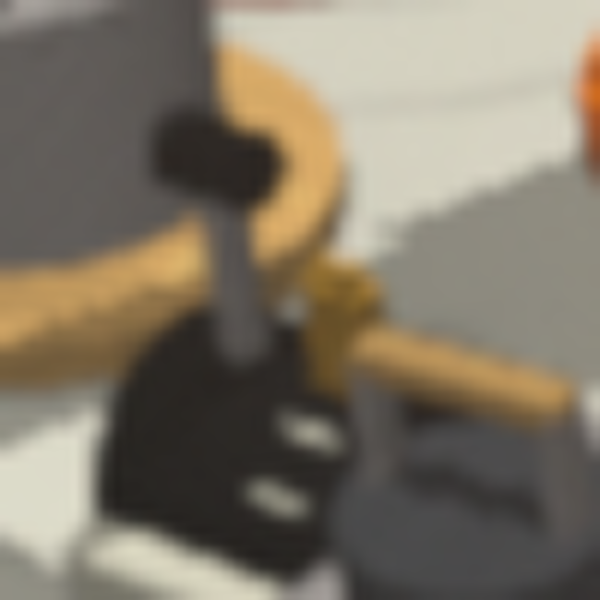

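View pics/ao3.png

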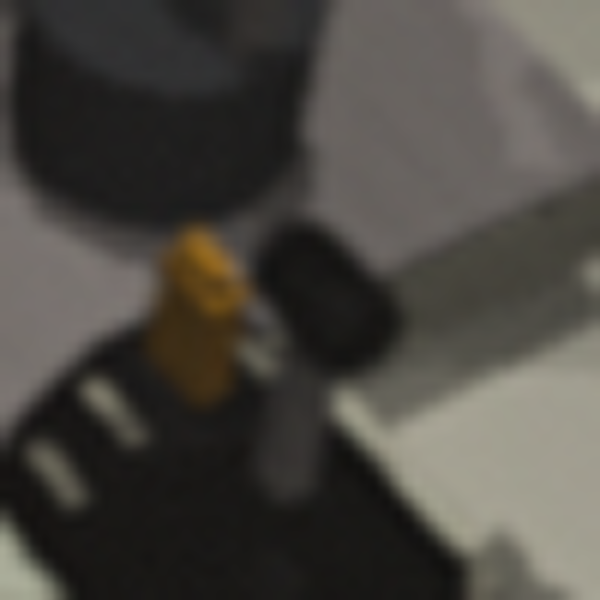

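```bash
python3 - <<'E'
from h import *
L=[snap("wrist") for _ in range(12)]
m=np.mean([d["pixels"].astype(float) for d in L],0)[15:145,220:330]
g=np.clip(m*5,0,255).astype(np.uint8)
cv2.imwrite("pics/ap1.png",cv2.resize(g,None,fx=6,fy=5.8,interpolation=cv2.INTER_CUBIC)[:600])
np.save("m.npy",m)
s=m.mean(2)
print("knob cols 236-262 rows:");print([(15+i,round(s[i,18:32].mean(),1)) for i in range(35,100,1)])
E
```

```text
knob cols 236-262 rows:
[(50, np.float64(7.6)), (51, np.float64(7.3)), (52, np.float64(7.6)), (53, np.float64(7.4)), (54, np.float64(8.0)), (55, np.float64(7.6)), (56, np.float64(7.6)), (57, np.float64(8.0)), (58, np.float64(8.0)), (59, np.float64(8.2)), (60, np.float64(8.8)), (61, np.float64(9.4)), (62, np.float64(9.9)), (63, np.float64(10.2)), (64, np.float64(10.5)), (65, np.float64(11.1)), (66, np.float64(11.2)), (67, np.float64(9.3)), (68, np.float64(9.0)), (69, np.float64(9.1)), (70, np.float64(9.8)), (71, np.float64(9.4)), (72, np.float64(10.0)), (73, np.float64(10.8)), (74, np.float64(10.9)), (75, np.float64(11.5)), (76, np.float64(12.8)), (77, np.float64(14.4)), (78, np.float64(14.9)), (79, np.float64(16.5)), (80, np.float64(17.2)), (81, np.float64(18.3)), (82, np.float64(18.6)), (83, np.float64(19.5)), (84, np.float64(19.6)), (85, np.float64(19.5)), (86, np.float64(19.2)), (87, np.float64(17.7)), (88, np.float64(16.5)), (89, np.float64(15.2)), (90, np.float64(13.4)), (91, np.float64(12.7)), (92, np.float64(11.8)), (93, np.float64(10.3)), (94, np.float64(8.9)), (95, np.float64(8.2)), (96, np.float64(7.3)), (97, np.float64(6.6)), (98, np.float64(5.8)), (99, np.float64(5.0)), (100, np.float64(5.2)), (101, np.float64(5.3)), (102, np.float64(5.5)), (103, np.float64(5.6)), (104, np.float64(5.6)), (105, np.float64(5.6)), (106, np.float64(5.9)), (107, np.float64(6.4)), (108, np.float64(5.7)), (109, np.float64(6.5)), (110, np.float64(5.6)), (111, np.float64(5.9)), (112, np.float64(5.9)), (113, np.float64(5.6)), (114, np.float64(5.7))]
```

View pics/ap1.png

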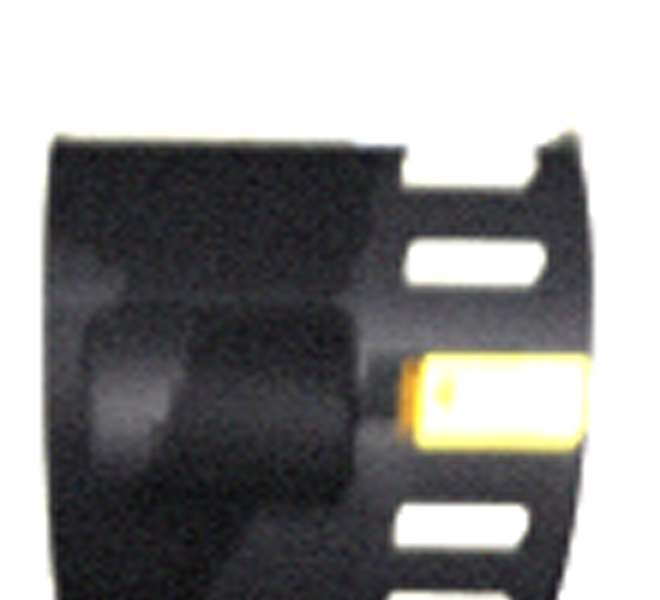

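```bash
python3 - <<'E'
from h import *
w=snap("wrist")
def P(pv,r,th,dy=0,yaw=-.01):
    c,s=np.cos(yaw),np.sin(yaw);return np.array([pv[0],pv[1],.035])+dy*np.array([-s,c,0])+r*(np.sin(th)*np.array([c,s,0])+np.cos(th)*np.array([0,0,1]))
from scipy.optimize import brentq
for yaw in(-.02,-.01,0):
  for px in (.566,.568,.570):
    k=brentq(lambda t:proj(w,P((px,-.201),.1,t,0,yaw))[1]-84.5,-.4,.4);p=[brentq(lambda t:proj(w,P((px,-.201),.079,t,.036,yaw))[1]-r,-.4,.4) for r in (83.3,84)]
    print(yaw,px,"lever",round(k+.95,3),"ptr",np.round(np.array(p)+.95,3))
E
```

```text
-0.02 0.566 lever 0.97 ptr [0.958 0.964]
-0.02 0.568 lever 0.95 ptr [0.933 0.939]
-0.02 0.57 lever 0.93 ptr [0.907 0.913]
-0.01 0.566 lever 0.97 ptr [0.962 0.969]
-0.01 0.568 lever 0.95 ptr [0.937 0.943]
-0.01 0.57 lever 0.93 ptr [0.912 0.918]
0 0.566 lever 0.97 ptr [0.967 0.973]
0 0.568 lever 0.95 ptr [0.942 0.948]
0 0.57 lever 0.93 ptr [0.916 0.923]
```

```bash
python3 - <<'E'
from h import *
from scipy.optimize import least_squares
a=snap("scene");b=snap("side")
def P(pv,r,th,dy=0,yaw=-.01):
    c,s=np.cos(yaw),np.sin(yaw);return np.array([pv[0],pv[1],.035])+dy*np.array([-s,c,0])+r*(np.sin(th)*np.array([c,s,0])+np.cos(th)*np.array([0,0,1]))
for n,d,kf,kn,tp in(("scene",a,(162.8,201.8),(178.1,178.1),(188.5,189.)),("side",b,(348.8,204.3),(327.1,204.8),(317.0,202.2))):
    f=lambda v:np.concatenate([proj(d,P(v,.1,.95))-kf,proj(d,P(v,.1,v[2]))-kn,proj(d,P(v,.079,v[3],.036))-tp])
    r=least_squares(f,[.567,-.2,0,0]);print(n,r.x[:2],"lever,ptr",r.x[2:]+.95,r.fun.round(1))
E
```

```text
scene [ 0.56483302 -0.1955447 ] lever,ptr [0.97503092 1.02210776] [ 0.5  0.6  0.4  0.5 -0.9 -1. ]
side [ 0.56451882 -0.20296689] lever,ptr [0.97710578 0.93759494] [-0.  -0.   0.2  0.4 -0.2 -0.4]
```

Wrist view (nearly along the hinge plane) puts lever minus pointer at about +0.01 rad. Scene and side give -0.05 and +0.04, which straddle it. I back off and do the last overall check.

>>> servo_tool(increments=[{"hand": 0.4, "travel": [0, 0, -40], "yaw": 0}, {"hand": 0.4, "travel": [0, 0, -40], "yaw": 0}, {"hand": 0.4, "travel": [15, 40, 0], "yaw": 0}, {"hand": 0.4, "travel": [15, 40, 0], "yaw": 0}, {"hand": 0.4, "travel": [10, 40, 0], "yaw": 0}, {"hand": 0.4, "travel": [0, 40, 0], "yaw": 0}, {"hand": 0.4, "travel": [0, 0, 0], "yaw": 0}, {"hand": 0.4, "travel": [0, 0, 0], "yaw": 0}])

```text
t: 51.35
tcp_pos: [0.6094, -0.0399, 0.3025]
tool_rot: [0.001, 1.0, -0.0, 0.0]
force: [0.4, 0.3, -1.1]
finger_gap: 0.601
```

```bash
python3 - <<'E'
from h import *
st()
w=snap("wrist","pics/aq0.png");bars(w,z=.144)
b=snap("side","pics/aq2.png")
a=snap("scene");crop(a,120,130,380,300,3,"pics/aq1.png")
E
```

```text
t 51.35 tcp [ 0.6094 -0.0399  0.3025] f [ 0.4  0.3 -1.1] gap 0.601 q [-0.25  0.44  1.38 -0.    1.32 -1.82]
toolx [-1.     0.001 -0.001] y [ 0.001  1.    -0.001] z [ 0.001 -0.001 -1.   ]
px (282, 243) c [ 0.6875 -0.0124] dir [0.063 0.998] L 0.0691
px (395, 180) c [0.6189 0.0967] dir [-0.11   0.994] L 0.0591
px (306, 180) c [0.6183 0.009 ] dir [-0.083  0.997] L 0.0595
px (214, 179) c [ 0.6176 -0.0815] dir [-0.089  0.996] L 0.0588
```

View pics/aq0.png

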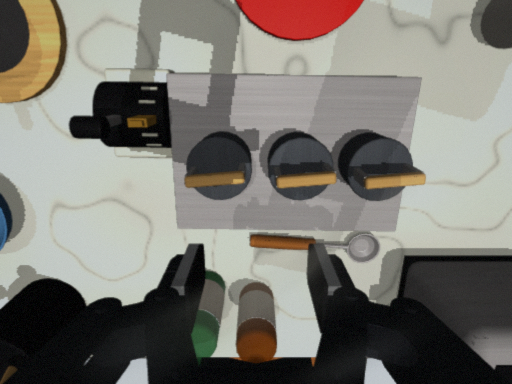

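View pics/aq1.png

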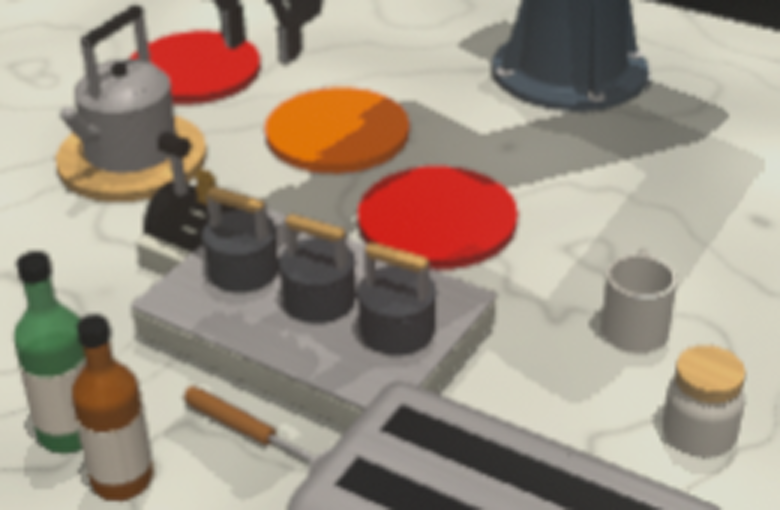

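View pics/aq2.png

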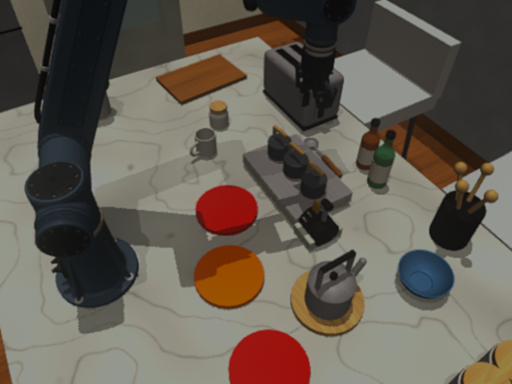

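```bash
python3 - <<'E'
from h import *
w=snap("wrist");g=np.clip(w["pixels"][70:160,60:180]*2.5,0,255).astype(np.uint8)
cv2.imwrite("pics/ar.png",cv2.resize(g,None,fx=6,fy=6,interpolation=cv2.INTER_CUBIC))
def P(pv,r,th,dy=0,yaw=-.01):
    c,s=np.cos(yaw),np.sin(yaw);return np.array([pv[0],pv[1],.035])+dy*np.array([-s,c,0])+r*(np.sin(th)*np.array([c,s,0])+np.cos(th)*np.array([0,0,1]))
for t in(-.05,0,.05): print(t,((proj(w,P((.5685,-.202),.1,t))-[60,70])*6).round(),((proj(w,P((.5685,-.202),.079,t,.036))-[60,70])*6).round())
E
```

```text
-0.05 [176. 319.] [449. 312.]
0 [180. 351.] [451. 335.]
0.05 [186. 382.] [454. 359.]
```

View pics/ar.png

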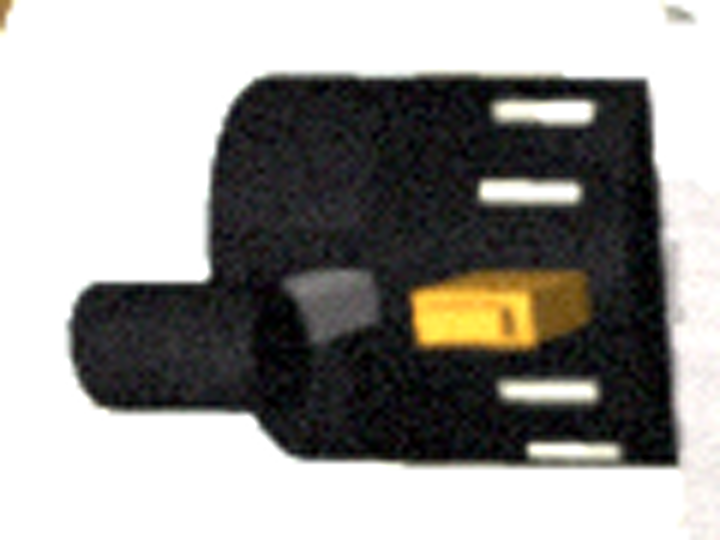

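This view puts the lever 0.03 above the pointer, the previous one 0.01 and the side view 0.04. I'll nudge it about 2 mm more: last contact ended at TCP x = 0.588, so I push to 0.586.

>>> servo_tool(increments=[{"hand": 1, "travel": [-3, -40, 0], "yaw": 0}, {"hand": 1, "travel": [-3, -40, 0], "yaw": 0}, {"hand": 1, "travel": [-3, -40, 0], "yaw": 0}, {"hand": 1, "travel": [-3, -41, 0], "yaw": 0}, {"hand": 1, "travel": [0, 0, 0], "yaw": 0}, {"hand": 1, "travel": [0, 0, 45], "yaw": 0}, {"hand": 1, "travel": [0, 0, 45], "yaw": 0}, {"hand": 1, "travel": [0, 0, 45], "yaw": 0}, {"hand": 1, "travel": [0, 0, 45], "yaw": 0}, {"hand": 1, "travel": [0, 0, 0], "yaw": 0}, {"hand": 1, "travel": [10, 0, 0], "yaw": 0}, {"hand": 1, "travel": [10, 0, 0], "yaw": 0}, {"hand": 1, "travel": [6, 0, 0], "yaw": 0}, {"hand": 1, "travel": [0, 0, 0], "yaw": 0}, {"hand": 1, "travel": [0, 0, 0], "yaw": 0}])

```text
t: 53.05
tcp_pos: [0.5954, -0.2022, 0.1239]
tool_rot: [0.002, 1.0, -0.001, 0.001]
force: [-0.6, -0.0, -0.1]
finger_gap: -0.001
```

>>> servo_tool(increments=[{"hand": 1, "travel": [4, 0, 1], "yaw": 0}, {"hand": 1, "travel": [3, 0, 1], "yaw": 0}, {"hand": 1, "travel": [0, 0, 0], "yaw": 0}, {"hand": 1, "travel": [0, 0, 0], "yaw": 0}])

```text
t: 53.45
tcp_pos: [0.5876, -0.2017, 0.1199]
tool_rot: [0.002, 1.0, 0.0, -0.0]
force: [-0.5, 0.6, -0.2]
finger_gap: 0.001
```

>>> servo_tool(increments=[{"hand": 1, "travel": [2, 0, 0], "yaw": 0}, {"hand": 1, "travel": [0, 0, 0], "yaw": 0}, {"hand": 1, "travel": [0, 0, 0], "yaw": 0}])

```text
t: 53.75
tcp_pos: [0.5863, -0.2017, 0.1201]
tool_rot: [0.002, 1.0, -0.0, 0.0]
force: [1.8, 0.5, -1.3]
finger_gap: -0.005
```

>>> servo_tool(increments=[{"hand": 1, "travel": [1.5, 0, 0], "yaw": 0}, {"hand": 1, "travel": [0, 0, 0], "yaw": 0}, {"hand": 1, "travel": [0, 0, 0], "yaw": 0}])

```text
t: 54.05
tcp_pos: [0.5845, -0.2017, 0.1202]
tool_rot: [0.002, 1.0, -0.0, 0.0]
force: [2.7, 0.4, 0.6]
finger_gap: -0.001
```

>>> servo_tool(increments=[{"hand": 1, "travel": [-15, 0, 0], "yaw": 0}, {"hand": 1, "travel": [-15, 0, -20], "yaw": 0}, {"hand": 1, "travel": [0, 0, -40], "yaw": 0}, {"hand": 1, "travel": [-32, 0, -42], "yaw": 0}, {"hand": 1, "travel": [0, 0, 0], "yaw": 0}, {"hand": 1, "travel": [0, 0, 0], "yaw": 0}])

```text
t: 54.65
tcp_pos: [0.6446, -0.2022, 0.2208]
tool_rot: [0.001, 1.0, -0.001, 0.0]
force: [-0.6, -0.3, -0.9]
finger_gap: 0.003
```

```bash
python3 - <<'E'
from h import *
st()
L=[snap("wrist") for _ in range(12)]
m=np.mean([d["pixels"].astype(float) for d in L],0)[15:145,220:330]
g=np.clip(m*5,0,255).astype(np.uint8)
cv2.imwrite("pics/as1.png",cv2.resize(g,None,fx=6,fy=5.8,interpolation=cv2.INTER_CUBIC)[:600])
w=L[-1]
def P(pv,r,th,dy=0,yaw=-.01):
    c,s=np.cos(yaw),np.sin(yaw);return np.array([pv[0],pv[1],.035])+dy*np.array([-s,c,0])+r*(np.sin(th)*np.array([c,s,0])+np.cos(th)*np.array([0,0,1]))
for t in(-.05,0,.05): print(t,((proj(w,P((.568,-.202),.1,t))-[220,15])*[6,5.8]).round(),((proj(w,P((.568,-.202),.079,t,.036))-[220,15])*[6,5.8]).round())
E
```

```text
t 54.65 tcp [ 0.6446 -0.2022  0.2208] f [-0.6 -0.3 -0.9] gap 0.003 q [-0.47  0.61  1.31 -0.    1.23 -2.04]
toolx [-1.     0.003 -0.   ] y [ 0.003  1.    -0.001] z [ 0.    -0.001 -1.   ]
-0.05 [216. 399.] [507. 409.]
0 [216. 444.] [506. 441.]
0.05 [215. 488.] [504. 473.]
```

View pics/as1.png

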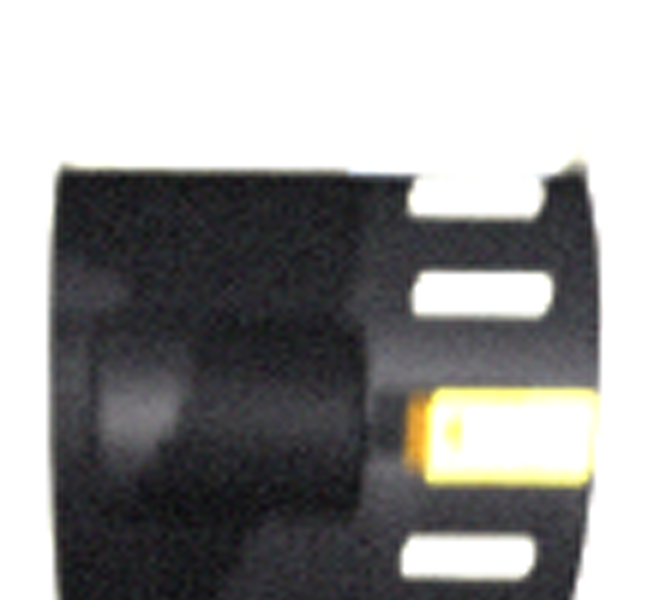

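```bash
python3 - <<'E'
from h import *
a=snap("scene");crop(a,120,130,380,300,3,"pics/at1.png")
E
```

```text
(no output)
```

View pics/at1.png

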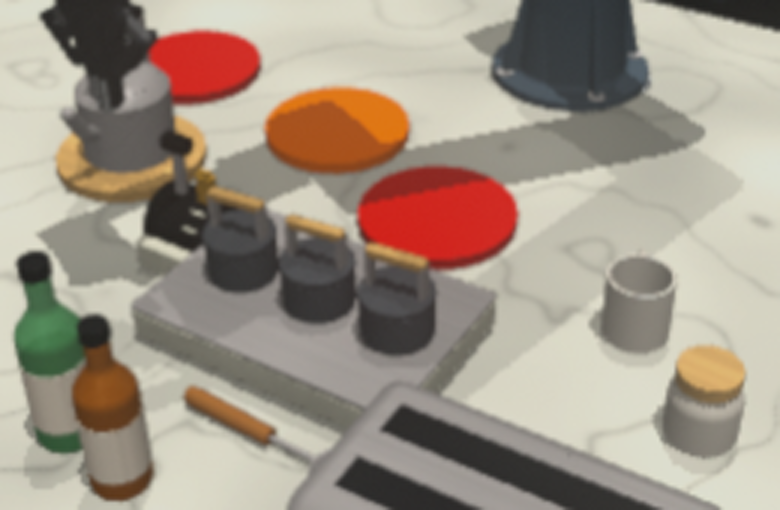

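The picture shows all three pots upright on the plate (around (237,240), (315,265) and (395,300)), the kettle on the board, the lever parallel to the pointer, and the mug and jar untouched. The tool is clear of everything, so I hand in.

```bash
python3 -c "
from station import manip
print(manip.sign_off())"
```

```text
the job is handed in; nothing more can be done
None
```

The job is done in the order asked and handed in at about 55 s; no verdict was reported.

**Lever to full:** The first swing stopped just short because the knob slid in the pads. I pressed it to its stop with shut fingers. Force rose to 17 N with no motion, and it stayed at full until the pots were placed.

**Kettle:** It stands on the middle of the grained wooden board. Its base outline matched the expected one within about 3 mm, and it looked unmoved in the last pictures.

**Pots:** Three were present. One had been knocked aside before I picked it up, so I measured its position again. All three stand upright on the plate in a row at x of about 0.62 and y of about -0.08, 0.01 and 0.10. They are at least 10 mm from the edges.

**Mug and jar:** They stand where they were.

**Lever to pointer:** The final reading, from the wrist camera above the drum, put the lever about 0.02 rad below the pointer. Before a last nudge of 2 to 3 mm, the views disagreed: wrist +0.01 and +0.03, side +0.04, and the coarser scene view -0.05. I trusted the wrist view, so the alignment is good to a few hundredths of a radian.

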